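# Turn over a tray of stained furniture feet

### The job

Turn all three stained furniture feet over at once, without touching them: lay the empty tray face-down on the loaded tray in the V cradle so that the two match edge to edge, take both trays together and tip the pair over onto the cradle's other slope, lower end down in the bottom of the V. Then lift the emptied tray off and lay it flat on the bench, leaving the feet upside down in the other tray lying on that slope; leave the mallet, bottle, tin and brush where they are.

Things in the scene. Friction and masses are not known exactly. Their poses are not given: they have to be found in the camera images.
- cradle_v (a point): V-shaped wooden cradle, screwed to the bench. Point: middle of the V's bottom line, 30 mm above the bench, where the upper faces of its two slope boards meet. x runs along the trough, z up; one slope rises at 45 degrees to its +y side, one at 45 degrees to its -y side, square to each other: the lower end of a tray lying on one slope butts against the other. Struts under the boards; base 150 x 210 mm.
- slope_start (a point): Middle of the upper edge of the cradle's +y slope board, on its upper face (axes as cradle_v). The loaded tray starts on this slope. Each slope board is 120 mm wide (along x), 125 mm long up the slope, 12 mm thick. A 192 mm tray laid lengthwise up the slope overhangs this edge by 67 mm, with free space under and beside the overhang.
- slope_other (a point): The same point of the cradle's -y slope board, the other slope, bare at the start, onto which the pair of trays is tipped.
- loaded_center (a point): Centre (mid-thickness) of the loaded tray, lying lengthwise up the cradle's +y slope, lower end in the V. Brown fibreboard, 64 (x) x 192 (y) x 22 (z) mm; +z points out of its open pocketed face, +y up the slope at the start. 3 pockets 52 x 52 mm, 16 deep, at y = -58, 0, 58 mm; floor, sides, dividers 6 mm, end walls 12 mm. 0.12-0.24 kg. Plain sides: pinch across the 64 mm width.
- empty_center (a point): Centre (mid-thickness) of the empty tray, identical to the loaded one (size, axes, mass range). It starts face-down on the bench to the left or right of the cradle, yaw varying widely, its centre 11 mm above the bench and its +z axis (open face) pointing down. One tray face-down on the other makes a pair 44 mm thick.
- foot0_center (a point): Centre of a turned round wooden furniture foot, dark stained; 44 mm across, 30 mm high, 5 mm bevels at both ends, about 30 g. It starts loose in the lowest pocket of the loaded tray, standing 8 mm proud of it, its +z (stained face) pointing out of the pocket. Between two matched trays it has 2 mm of play between the floors and 4 mm all round.
- foot1_center (a point): Centre of a turned round wooden furniture foot, dark stained; 44 mm across, 30 mm high, 5 mm bevels at both ends, about 30 g. It starts loose in the middle pocket of the loaded tray, standing 8 mm proud of it, its +z (stained face) pointing out of the pocket. Between two matched trays it has 2 mm of play between the floors and 4 mm all round.
- foot2_center (a point): Centre of a turned round wooden furniture foot, dark stained; 44 mm across, 30 mm high, 5 mm bevels at both ends, about 30 g. It starts loose in the uppermost pocket of the loaded tray, standing 8 mm proud of it, its +z (stained face) pointing out of the pocket. Between two matched trays it has 2 mm of play between the floors and 4 mm all round.
- mallet: Bystander: rubber-headed mallet lying on the bench on the other side of the cradle from the empty tray; head 60 x 100 x 56 mm, handle 150 mm long towards its -x, 26 mm thick. Origin under the middle of the head.
- bottle: Bystander: standing white bottle, 66 mm across, 170 mm tall, on the bench beyond the cradle, to the left or right. Origin at the centre of its underside.
- tin: Bystander: standing tin, 84 mm across, 85 mm tall, on the robot's side of the cradle. Origin at the centre of its underside.
- brush: Bystander: paint brush lying on the bench beyond the cradle, beside the bottle, 170 mm long along its x. Origin under its middle.
Not all that is in view belongs to the job. What is shaped like the part that bears empty_center but yellow is not meant.

How it is judged:
On the way, in this order (a step that is already met when the one before it is completed fails the run):
1. the empty tray lies face-down on the loaded tray, edges matching, while the loaded tray still faces up (x of empty_center in the frame of loaded_center between -0.008 and 0.008 m and y of empty_center in the frame of loaded_center between -0.01 and 0.01 m and z of empty_center in the frame of loaded_center between 0.017 and 0.029 m and angle between the z axis of empty_center and the z axis of loaded_center, either way round below 0.12 rad and angle between loaded_center's own z axis and vertical below 1.2 rad), for 0.2 s.
2. both trays, still together, have been tipped over with the feet upside down between them (x of empty_center in the frame of loaded_center between -0.008 and 0.008 m and y of empty_center in the frame of loaded_center between -0.01 and 0.01 m and z of empty_center in the frame of loaded_center between 0.017 and 0.029 m and angle between the z axis of empty_center and the z axis of loaded_center, either way round below 0.12 rad and angle between loaded_center's own z axis and vertical above 1.95 rad and angle between each of foot0_center, foot1_center, foot2_center's own z axis and vertical above 1.9 rad), for 0.2 s.
At the end, for the whole second after the job is handed in: The formerly empty tray lies pockets-up on the cradle's -y slope, lengthwise, lower end in the V (centre within 15 mm, 40 mm along the trough; tilt within 8 degrees); the three feet sit upside down on its pocket floors; the emptied tray lies flat on the bench; all at rest (angle between empty_center's own z axis and vertical between 0.65 and 0.92 rad and x of empty_center in the frame of cradle_v between -0.04 and 0.04 m and y of empty_center in the frame of cradle_v between -0.075 and -0.045 m and z of empty_center in the frame of cradle_v between 0.062 and 0.092 m and angle between each of foot0_center, foot1_center, foot2_center's own z axis and vertical above 2.1 rad and z of foot0_center in the frame of empty_center between 0.004 and 0.016 m and y of foot0_center in the frame of empty_center between -0.07 and 0.07 m and x of foot0_center in the frame of empty_center between -0.012 and 0.012 m and z of foot1_center in the frame of empty_center between 0.004 and 0.016 m and y of foot1_center in the frame of empty_center between -0.07 and 0.07 m and x of foot1_center in the frame of empty_center between -0.012 and 0.012 m and z of foot2_center in the frame of empty_center between 0.004 and 0.016 m and y of foot2_center in the frame of empty_center between -0.07 and 0.07 m and x of foot2_center in the frame of empty_center between -0.012 and 0.012 m and height (world z) of loaded_center below 0.018 m and (angle between loaded_center's own z axis and vertical below 0.1 rad or angle between loaded_center's own z axis and vertical above 3.04 rad) and linear speed of each of loaded_tray, empty_tray, foot0, foot1, foot2 below 0.02 m/s); the robot touches nothing.
It fails at once if the mallet is shifted by more than 25 mm (distance of mallet from where it was at the start of the episode above 0.025 m).
It fails at once if the bottle is shifted by more than 25 mm (distance of bottle from where it was at the start of the episode above 0.025 m).
It fails at once if the tin is shifted by more than 25 mm (distance of tin from where it was at the start of the episode above 0.025 m).
It fails at once if the brush is shifted by more than 25 mm (distance of brush from where it was at the start of the episode above 0.025 m).
It fails at once if the gripper or arm presses on a stained foot (contact force between any of the fingers, the arm and foot0 above 1 N or contact force between any of the fingers, the arm and foot1 above 1 N or contact force between any of the fingers, the arm and foot2 above 1 N).
It also fails if it takes over 72 s, if anything falls off the work surface, if the arm or the gripper's body presses on something with over 40 N, if the wrist force passes 120 N, or if a joint passes its speed limit or range.

### The arm

A 6-joint arm with a two-finger parallel gripper is mounted at the origin on the work surface. World frame = base frame: x ahead of the robot, y to its left, z up, the work surface at z = 0. Lengths are in m, angles in rad, forces in N, time in s.
With the tool pointing down it reaches from about 0.325 to 0.85 m from the base axis. Payload 4.4 kg.
Tool frame: the origin (TCP) lies at the very end of the fingers, on their centre line; the grasp point (between the pads) lies 19 mm behind it; x points along the fingers, z is the direction in which the jaws open and shut, and the axes are right-handed (so a half turn about x gives the same grasp; the last joint's range is limited). The gripper opens to 94 mm and grips with 3 to 60 N. Pads are 16 mm wide; open, the fingers measure 119 mm over their backs; the gripper's body (75 mm by 177 mm) begins 78 mm behind the grasp point.
Start: joints at [-1.319, 0.207, 1.542, -0, 1.393, -0.15], TCP at [0.225, -0.529, 0.205] pointing down, gripper open.
Joint ranges: [-2.73, 2.73], [-0.86, 2.22], [0.23, 2.46], [-1.11, 4.25], [0.08, 2.63], [-2.82, 2.82]. Speed limits (rad/s): [2.79, 2.79, 3.14, 3.14, 3.14, 3.14].

### API

Orientations are given as a unit quaternion [x, y, z, w].
In Python, from cell import env gives the robot as it stands.
- The arm moves only by the tool servo_tool, never from a script. Its argument "increments" is a list of rows, each a list of 7 numbers: the shift along the tool's x, y, z in units of 25 mm (1.0 is 25 mm), then the turn, a rotation vector about the tool's x, y, z in units of 6 degrees (1.0 is 6 degrees), then the closure, from 0 (fully open) to 1 (shut). In form: [[dx, dy, dz, ax, ay, az, fingers], ...]. A call has 1 to 12 rows; each row shifts and turns the commanded pose from where the row before left it, along the tool's axes as they then stand; what a row does not reach is not made up. A row lasts 1/8 s, in which the tool goes at most 62.5 mm and 10.7 degrees, less where a joint would pass 70% of its speed; a pose out of reach is approached as far as the arm can. A call is refused whole if a number of a shift passes 1 or a number of a turn 1, either way. A call with a gripper value outside its range is refused whole. The fingers move at their own pace and stop on an object; "force" is the grip in N (left out, the last holds). Time passes only in rows, so rows that do not move let the fingers close. It gives the time, the measured TCP pose, the force and the opening at its end, in the units of the state.
- env.get_state(): the state, without advancing time (a new reading comes with each control period).
- env.capture(name): name is "scene" or "top"; returns the picture (384x512x3 uint8, red, green, blue); there is no depth.
- env.camera_info(name): a dict with "camera_matrix" (3x3 intrinsics, pixels), "extrinsics" (4x4, takes a point from world to camera coordinates). Camera axes: x right, y down, z forward; pixel columns grow to the right and rows downward; lengths in m; the calibration is good to about 2 mm. A picture is of the moment at which its call begins. camera_info takes no time and is no camera call.
- env.close_job(): hands the job in, once; it reports no verdict.
The state is a dict: "time": time; "joints": joint angles; "joint_velocities": joint speeds; "joint_efforts": joint torques, N m; "tool_pos": TCP position; "tcp_rot": TCP orientation; "force": force on the tool from outside, world axes, zero at the start; "ft_torque": the same for the moment, N m; "grip_width": finger opening in m.
Only numpy, scipy, OpenCV 4.12 (cv2) and the standard library are available. Lean on these libraries where they do the work, as an engineer would, in place of code of your own. Each camera call takes 0.05 s, during which the arm holds its last target.

## Working session

There is one attempt and no reset: what is moved stays moved. The work goes in short steps, Python scripts to look and compute and a tool call to move; the robot and the scene stay as the last step left them, time stands still between calls to the robot, and variables do not carry over. Pictures are saved under pics/ and viewed, and the job is handed in when it is done.

Besides the shell and the picture viewer there is one more tool, called after "Request:" by a JSON object that holds its "method" and its "body", one argument or row to a line. servo_tool: Moves the arm, as the interface text tells. Its arguments: {"type":"object","properties":{"increments":{"type":"array","items":{"type":"array","items":{"type":"number"}}},"force":{"type":"number"}},"required":["increments"]}

```bash
ls; mkdir -p pics
python3 - <<'E'
from cell import env
import cv2
s=env.get_state()
for k,v in s.items(): print(k,v)
for n in ("scene","top"):
    im=env.capture(n); cv2.imwrite(f"pics/{n}0.png",im[:,:,::-1])
    i=env.camera_info(n); print(n,i["camera_matrix"],i["extrinsics"])
E
```

```text
pics
time 0.0
joints [-1.31949453e+00  2.07425285e-01  1.54292091e+00 -3.18647196e-05
  1.39349876e+00 -1.50528084e-01]
joint_velocities [ 5.36975029e-04  2.61713100e-05 -4.16926208e-04 -7.75474620e-04
  1.03536918e-03  7.60776853e-04]
joint_efforts [ 1.54008860e-03 -3.70881021e+01 -2.81414884e+01  6.98068785e-02
  3.59994115e-02 -1.80093934e-04]
tool_pos [ 0.22464839 -0.52843289  0.20430349]
tcp_rot [ 0.39068309  0.59032406 -0.38963153  0.58912775]
force [-0.35029264 -0.31130956  0.25128541]
ft_torque [ 0.00393118 -0.02103496 -0.00501249]
grip_width 0.09406789501598693
scene [[419.66739209   0.         258.2066435 ]
 [  0.         419.66739209 190.66128107]
 [  0.           0.           1.        ]] [[ 0.56957603  0.82191841 -0.00576828 -0.29217158]
 [ 0.46817323 -0.33018861 -0.81962754 -0.13137577]
 [-0.67557159  0.46413965 -0.57286772  1.71471121]
 [ 0.          0.          0.          1.        ]]
top [[372.51568918   0.         253.03702192]
 [  0.         372.51568918 191.13308628]
 [  0.           0.           1.        ]] [[ 8.57904134e-04 -9.99866285e-01 -1.63302045e-02  3.06183323e-02]
 [-9.86026098e-01  1.87462630e-03 -1.66580370e-01  5.26978840e-01]
 [ 1.66588709e-01  1.62449178e-02 -9.85892644e-01  9.24582841e-01]
 [ 0.00000000e+00  0.00000000e+00  0.00000000e+00  1.00000000e+00]]
```

View pics/scene0.png

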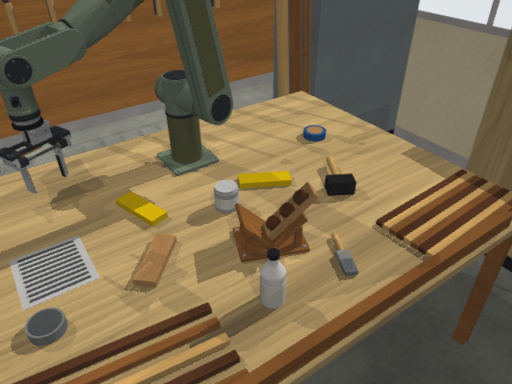

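View pics/top0.png

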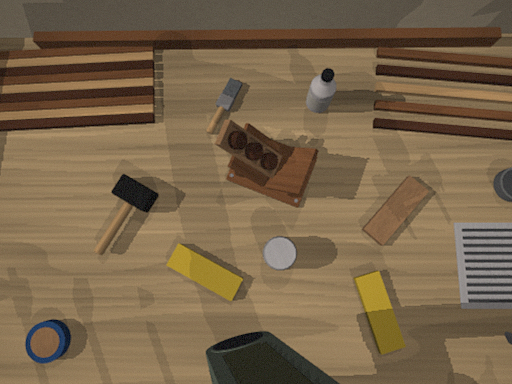

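Run:
```python
import cv2,numpy as np
a=cv2.imread("pics/top0.png"); b=cv2.imread("pics/scene0.png")
c1=cv2.resize(a[110:220,205:335],None,fx=6,fy=5.4,interpolation=cv2.INTER_CUBIC)
c1=cv2.resize(a[110:210,205:335],None,fx=6,fy=6,interpolation=cv2.INTER_CUBIC); cv2.imwrite("pics/c1.png",c1)
c2=cv2.resize(a[165:255,350:450],None,fx=6,fy=6,interpolation=cv2.INTER_CUBIC); cv2.imwrite("pics/c2.png",c2)
c3=cv2.resize(b[170:270,215:335],None,fx=6,fy=6,interpolation=cv2.INTER_CUBIC); cv2.imwrite("pics/c3.png",c3)
```

```text
(no output)
```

View pics/c1.png

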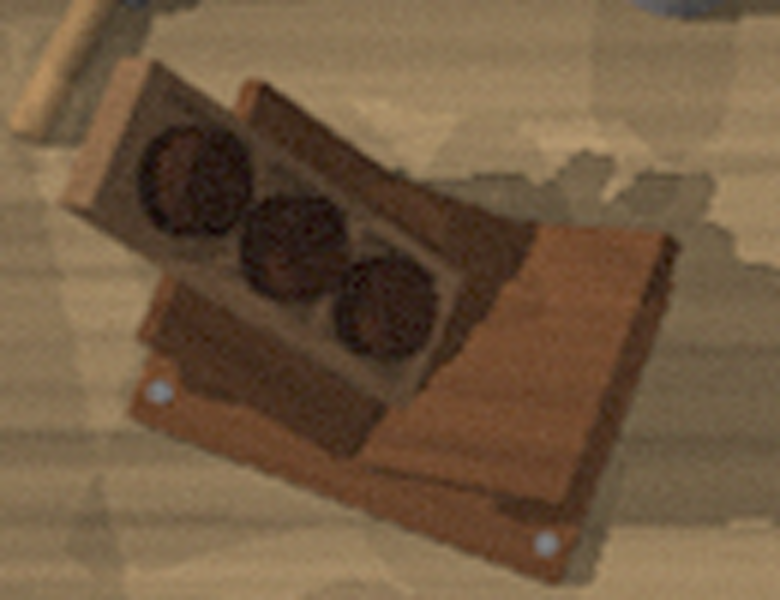

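View pics/c2.png

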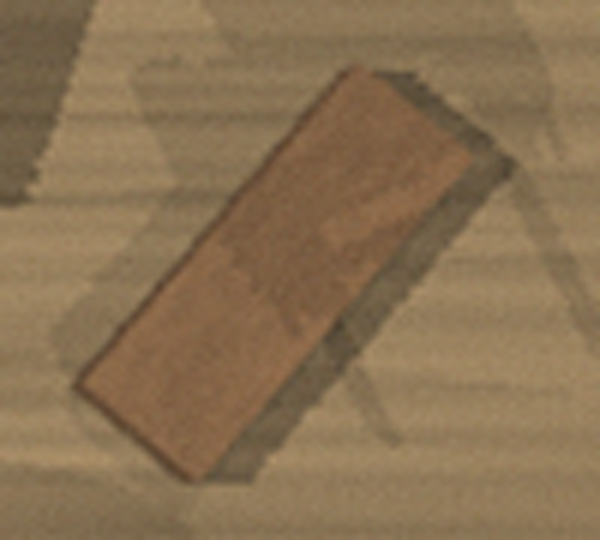

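View pics/c3.png

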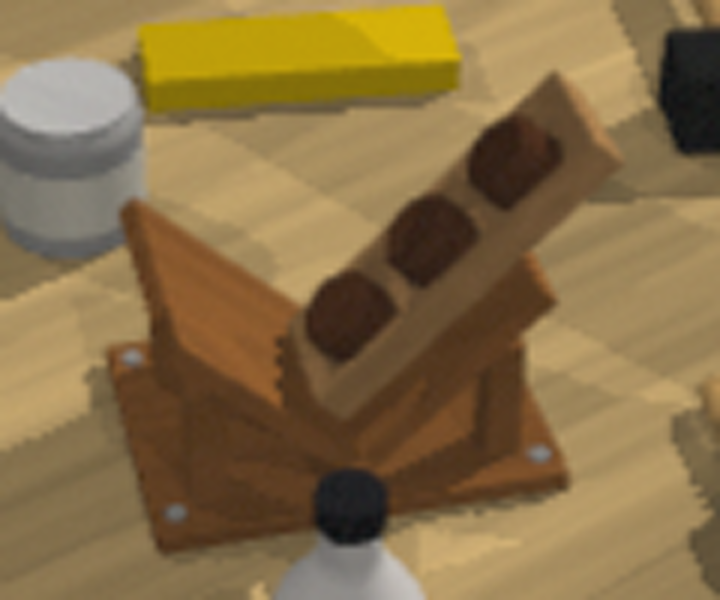

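```bash
cat > h.py <<'E'
import numpy as np, cv2
from cell import env
from scipy.spatial.transform import Rotation as R
INF={n:env.camera_info(n) for n in ("scene","top")}
def ray(n,u,v):
    i=INF[n];K=np.array(i["camera_matrix"]);E=np.array(i["extrinsics"])
    d=E[:3,:3].T@np.linalg.solve(K,[u,v,1.]); c=-E[:3,:3].T@E[:3,3]; return c,d
def onz(n,u,v,z):
    c,d=ray(n,u,v); return c+d*(z-c[2])/d[2]
def proj(n,p):
    i=INF[n];K=np.array(i["camera_matrix"]);E=np.array(i["extrinsics"])
    q=K@(E[:3,:3]@np.array(p)+E[:3,3]); return q[:2]/q[2]
def crop(U,V,x0,y0,f=6): return (U+.5)/f-.5+x0,(V+.5)/f-.5+y0
E
python3 - <<'E'
from h import *
np.set_printoptions(precision=4,suppress=True)
for n in INF: print(n, ray(n,0,0)[0])
print("empty")
P=[onz("top",*crop(*c,350,165),.022) for c in [(352,66),(473,157),(200,478),(85,382)]]
for p in P: print(p)
P=np.array(P); print("c",P.mean(0), [np.linalg.norm(P[i]-P[i-1]) for i in range(4)])
d=P[0]+P[1]-P[2]-P[3]; print("yaw long",np.degrees(np.arctan2(d[1],d[0])))
print("cradle")
C=lambda U,V,z:onz("top",*crop(U,V,205,110),z)
zt=.03+.125*np.sin(np.pi/4)
a=C(668,235,zt);b=C(560,500,zt);print("-y edge",a,b,np.linalg.norm(a-b), np.degrees(np.arctan2(*(a-b)[[1,0]])))
a2=C(258,82,zt);b2=C(165,275,zt);print("+y edge",a2,b2,np.linalg.norm(a2-b2), np.degrees(np.arctan2(*(a2-b2)[[1,0]])))
m=C(350,457,.03);print("bottom near",m)
print("loaded: lower z=.03+.. ")
# top face low corners: distance along slope 0, normal 22 => z=.03+.022*s ; upper: 192*s more
s=np.sqrt(.5)
L=[C(462,272,.03+.022*s),C(400,405,.03+.022*s),C(80,210,.03+.214*s),C(155,62,.03+.214*s)]
for p in L: print(p)
L=np.array(L);print(L.mean(0),[np.linalg.norm(L[i]-L[i-1]) for i in range(4)])
E
```

```text
scene [ 1.3863 -0.5991  0.8729]
top [0.3656 0.0146 0.9998]
empty
[ 0.572  -0.3826  0.022 ]
[ 0.5309 -0.4328  0.022 ]
[ 0.3909 -0.3052  0.022 ]
[ 0.4322 -0.2579  0.022 ]
c [ 0.4815 -0.3446  0.022 ] [np.float64(0.18737992222496228), np.float64(0.06480824830703644), np.float64(0.18941926105165746), np.float64(0.06278792106714616)]
yaw long -42.02610036675117
cradle
-y edge [ 0.6191 -0.1242  0.1184] [ 0.51   -0.0783  0.1184] 0.11840070585950287 -22.82769346127071
+y edge [0.685  0.0428 0.1184] [0.603  0.0804 0.1184] 0.09020634468729478 -24.62886401145383
bottom near [0.5438 0.0045 0.03  ]
loaded: lower z=.03+.. 
[ 0.6236 -0.0449  0.0456]
[ 0.5639 -0.0172  0.0456]
[0.6117 0.1083 0.1813]
[0.6705 0.0804 0.1813]
[0.6174 0.0316 0.1134] [np.float64(0.1906145689241219), np.float64(0.06573350227217425), np.float64(0.1909563695807726), np.float64(0.06508395319922244)]
```

Run:
```python
from h import *
np.set_printoptions(precision=4,suppress=True)
def tri(o):
    A=[];B=[]
    for n,u,v in o:
        c,d=ray(n,u,v);d/=np.linalg.norm(d);M=np.eye(3)-np.outer(d,d);A.append(M);B.append(M@c)
    A=np.vstack(A);B=np.hstack(B);x=np.linalg.lstsq(A,B,rcond=None)[0];return x,np.linalg.norm(A@x-B)
T=lambda U,V:("top",)+crop(U,V,205,110)
S=lambda U,V:("scene",)+crop(U,V,215,170)
print("screw",tri([T(547,543),S(132,357)]))
z=.02
for z in (.012,.018):
    sc={'--':onz(*T(547,543),z),'-+':onz(*T(158,390),z),'+-':onz(*S(175,513),z),'++':onz(*S(540,453),z),'--s':onz(*S(132,357),z)}
    print(z,sc)
    ang=lambda v:np.degrees(np.arctan2(v[1],v[0]))
    print(ang(sc['-+']-sc['--'])-90,ang(sc['++']-sc['+-'])-90,ang(sc['+-']-sc['--s']),ang(sc['++']-sc['-+']),(sc['++']+sc['--']+sc['-+']+sc['+-'])/4, [np.linalg.norm(a) for a in (sc['-+']-sc['--'],sc['++']-sc['+-'],sc['+-']-sc['--s'],sc['++']-sc['-+'])])
print("tray up far (x+) corner", tri([T(155,62),S(620,158)]),tri([T(155,62),S(612,165)]))
print("tray up near corner", tri([T(80,210),S(557,72)]))
print("tray low far", tri([T(462,272),S(340,418)]))
print("-y slope corner near", tri([T(560,500),S(133,203)]))
for n,ctr in (("f0",[(387,307),(350,316)]),("f1",[(294,246),(431,240)]),("f2",[(196,180),(514,162)])):
    print(n,tri([T(*ctr[0]),S(*ctr[1])]))
```

```text
screw (array([ 0.5084, -0.0817,  0.015 ]), np.float64(0.0022464391976693854))
0.012 {'--': array([ 0.508 , -0.0834,  0.012 ]), '-+': array([0.5781, 0.0909, 0.012 ]), '+-': array([ 0.618 , -0.1244,  0.012 ]), '++': array([0.6873, 0.0495, 0.012 ]), '--s': array([ 0.5062, -0.0786,  0.012 ])}
-21.91887014848224 -21.728709896187297 -22.281290146203922 -20.767378466906965 [ 0.5979 -0.0168  0.012 ] [np.float64(0.187876134429527), np.float64(0.18721065953013383), np.float64(0.12087423691600944), np.float64(0.11681033622226003)]
0.018 {'--': array([ 0.5071, -0.0828,  0.018 ]), '-+': array([0.5768, 0.0905, 0.018 ]), '+-': array([ 0.6234, -0.1277,  0.018 ]), '++': array([0.6922, 0.045 , 0.018 ]), '--s': array([ 0.5123, -0.0822,  0.018 ])}
-21.918870148482227 -21.728709896187297 -22.28129014620394 -21.51031613953755 [ 0.5999 -0.0187  0.018 ] [np.float64(0.18673498267985109), np.float64(0.18590596193314307), np.float64(0.12003184724205493), np.float64(0.12402119732423449)]
tray up far (x+) corner (array([0.678 , 0.0865, 0.172 ]), np.float64(0.009168971595841102)) (array([0.6777, 0.0849, 0.169 ]), np.float64(0.006025599359913329))
tray up near corner (array([0.613 , 0.1092, 0.1786]), np.float64(0.0010783373063980358))
tray low far (array([ 0.629 , -0.0403,  0.038 ]), np.float64(0.008619778721304814))
-y slope corner near (array([ 0.5109, -0.0777,  0.1158]), np.float64(0.0013630251185241427))
f0 (array([ 0.6023, -0.0097,  0.0714]), np.float64(0.0024814275877006213))
f1 (array([0.6175, 0.0289, 0.112 ]), np.float64(0.0016124927391785368))
f2 (array([0.6329, 0.0668, 0.1529]), np.float64(0.0013883299041503473))
```

```bash
cat >> h.py <<'E'
np.set_printoptions(precision=4,suppress=True)
YAW=np.radians(-21.9); V=np.array([.5985,-.0185,.030])
RC=R.from_euler('z',YAW).as_matrix()
def cr(p): return V+RC@np.array(p)          # cradle -> world
def tool(xd,zd):
    xd=np.array(xd,float);xd/=np.linalg.norm(xd);zd=np.array(zd,float);zd-=xd*(zd@xd);zd/=np.linalg.norm(zd)
    return np.column_stack([xd,np.cross(zd,xd),zd])
def todo(p,M,st=None):
    st=st or env.get_state(); R0=R.from_quat(st["tcp_rot"]).as_matrix()
    print("t",round(st["time"],3),"tcp",np.array(st["tool_pos"]),"j",np.array(st["joints"]),"grip",round(st["grip_width"],4),"F",np.array(st["force"]))
    rv=R.from_matrix(R0.T@M).as_rotvec()
    d=np.array(p)-np.array(st["tool_pos"])
    print(" turn units",np.degrees(rv)/6," shift units now-frame",R0.T@d/.025," goal-frame",M.T@d/.025)
E
python3 - <<'E'
from h import *
st=env.get_state();print(R.from_quat(st["tcp_rot"]).as_matrix())
yaw=np.radians(-42);d=np.array([np.cos(yaw),np.sin(yaw),0]);c=np.array([-d[1],d[0],0])
for sgn in (1,-1):
    M=tool([0,0,-1],sgn*c); todo([.4815,-.3446,.10],M); print(M)
# check projections in scene of empty tray
P0=np.array([.4815,-.3446,.022])
for a in (1,-1):
    for b in (1,-1): print(proj("scene",P0+a*.096*d+b*.032*c))
print("bottle", onz("scene",272,303,0))
E
```

```text
[[-0.0005  0.9204  0.3911]
 [ 0.002   0.3911 -0.9204]
 [-1.      0.0003 -0.002 ]]
t 0.1 tcp [ 0.2247 -0.5285  0.2044] j [-1.3195  0.2073  1.5428  0.      1.3935 -0.1505] grip 0.0938 F [0.6596 0.1277 0.1209]
 turn units [-19.1633  -0.0092  -0.021 ]  shift units now-frame [ 4.1865 12.3306 -2.7453]  goal-frame [ 4.1772 -2.7116 12.3411]
[[ 0.     -0.7431  0.6691]
 [ 0.      0.6691  0.7431]
 [-1.      0.      0.    ]]
t 0.1 tcp [ 0.2247 -0.5285  0.2044] j [-1.3195  0.2073  1.5428  0.      1.3935 -0.1505] grip 0.0938 F [0.6596 0.1277 0.1209]
 turn units [10.8367 -0.0186  0.0082]  shift units now-frame [ 4.1865 12.3306 -2.7453]  goal-frame [  4.1772   2.7116 -12.3411]
[[ 0.      0.7431 -0.6691]
 [ 0.     -0.6691 -0.7431]
 [-1.      0.      0.    ]]
[154.0874 281.8007]
[131.3892 279.6574]
[174.5707 235.2981]
[154.4921 233.6579]
bottle [ 0.8008 -0.1554 -0.    ]
```

Run:
```python
import cv2
b=cv2.imread("pics/scene0.png")
cv2.imwrite("pics/c4.png",cv2.resize(b[220:300,115:205],None,fx=6,fy=6,interpolation=cv2.INTER_CUBIC))
```

```text
(no output)
```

View pics/c4.png

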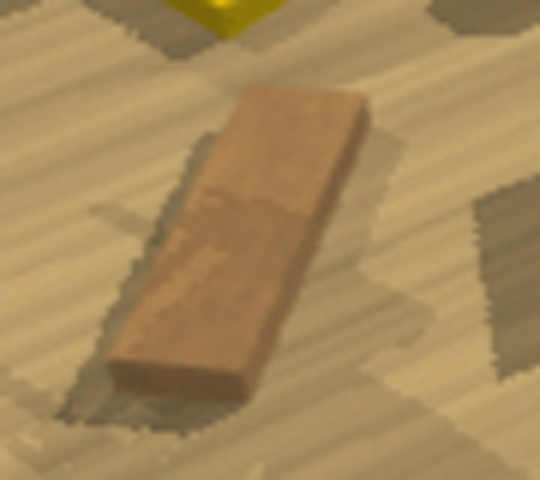

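Run:
```python
from h import *
Q=np.array([onz("scene",*crop(*c,115,220),.022) for c in [(242,87),(368,95),(250,375),(113,362)]])
print(Q,Q.mean(0)); d=Q[2]+Q[3]-Q[0]-Q[1];print(np.degrees(np.arctan2(d[1],d[0])),[np.linalg.norm(Q[i]-Q[i-1]) for i in range(4)])
```

```text
[[ 0.3914 -0.3039  0.022 ]
 [ 0.4345 -0.2534  0.022 ]
 [ 0.5786 -0.3807  0.022 ]
 [ 0.5355 -0.4284  0.022 ]] [ 0.485  -0.3416  0.022 ]
-41.13937083311542 [np.float64(0.19049866459526918), np.float64(0.06633820570090755), np.float64(0.1922430604642599), np.float64(0.06431005977951687)]
```

Request:
{"method": "servo_tool", "body": {
  "increments": [
    [0,0.95,-0.2,-1,0,0,0],
    [0,0.95,0,-1,0,0,0],
    [0,0.95,0,-1,0,0,0],
    [0,0.95,0,-1,0,0,0],
    [0,0.8,0.2,-1,0,0,0],
    [0,0.8,0.2,-1,0,0,0],
    [0.2,0.8,0.4,-1,0,0,0],
    [0.2,0.7,0.5,-1,0,0,0],
    [0.2,0.6,0.6,-1,0,0,0],
    [0.2,0.5,0.7,-1,0,0,0],
    [0.2,0.4,0.8,-1,0,0,0],
    [0.2,0.3,0.8,-1,0,0,0]
  ]
}}

```text
time: 1.6
tool_pos: [0.4543, -0.3949, 0.1746]
tcp_rot: [-0.032, 0.707, 0.033, 0.706]
force: [0.2, -0.1, 0.7]
grip_width: 0.0938
```

Run:
```python
from h import *
yaw=np.radians(-42);d=np.array([np.cos(yaw),np.sin(yaw),0]);c=np.array([-d[1],d[0],0])
todo([.483,-.344,.10],tool([0,0,-1],c))
```

```text
t 1.6 tcp [ 0.4543 -0.3949  0.1746] j [-0.8593  0.2893  1.5047 -0.      1.3488 -0.9505] grip 0.0938 F [ 0.2133 -0.1125  0.6955]
 turn units [-7.1293 -0.003  -0.0117]  shift units now-frame [2.9855 1.9207 1.3311]  goal-frame [2.9846 0.5095 2.2819]
```

Request:
{"method": "servo_tool", "body": {
  "increments": [
    [0.5,0.65,0.45,-1,0,0,0],
    [0.5,0.7,0.5,-1,0,0,0],
    [0.5,0.5,0.55,-1,0,0,0],
    [0.5,0,0,-1,0,0,0],
    [0.5,0,0,-1,0,0,0],
    [0.5,0,0,-1,0,0,0],
    [0,0,0,-1,0,0,0],
    [0,0,0,-0.2,0,0,0],
    [0,0,0,0,0,0,0]
  ]
}}

```text
time: 2.72
tool_pos: [0.4821, -0.3429, 0.1004]
tcp_rot: [-0.288, 0.646, 0.288, 0.646]
force: [0.2, 0.5, -0.3]
grip_width: 0.0938
```

Run:
```python
from h import *
yaw=np.radians(-41.6);d=np.array([np.cos(yaw),np.sin(yaw),0]);c=np.array([-d[1],d[0],0])
todo([.4832,-.343,.006],tool([0,0,-1],c))
```

```text
t 2.725 tcp [ 0.4821 -0.3429  0.1004] j [-0.7645  0.3447  1.5969  0.      1.2002 -1.6049] grip 0.0938 F [ 0.2087  0.4715 -0.2897]
 turn units [-0.0415  0.0002 -0.001 ]  shift units now-frame [ 3.7755 -0.0369  0.0259]  goal-frame [ 3.7755 -0.0366  0.0258]
```

Request:
{"method": "servo_tool", "body": {
  "increments": [
    [0.9,0,0,0,0,0,0],
    [0.9,0,0,0,0,0,0],
    [0.9,0,0,0,0,0,0],
    [0.8,0,0,0,0,0,0],
    [0.28,0,0,0,0,0,0],
    [0,0,0,0,0,0,1],
    [0,0,0,0,0,0,1],
    [0,0,0,0,0,0,1],
    [0,0,0,0,0,0,1],
    [0,0,0,0,0,0,1]
  ],
  "force": 30
}}

```text
time: 3.98
tool_pos: [0.4826, -0.3436, 0.0069]
tcp_rot: [-0.289, 0.645, 0.288, 0.646]
force: [-1.2, -0.2, 3.3]
grip_width: 0.0635
```

Run:
```python
from h import *
st=env.get_state();print(st["tool_pos"],st["grip_width"],st["force"])
im=env.capture("top");cv2.imwrite("pics/t1.png",cv2.resize(im[150:270,330:460,::-1],None,fx=5,fy=5))
```

```text
[ 0.4826 -0.3436  0.0069] 0.06353622688569352 [-1.2498 -0.2112  3.2603]
```

View pics/t1.png

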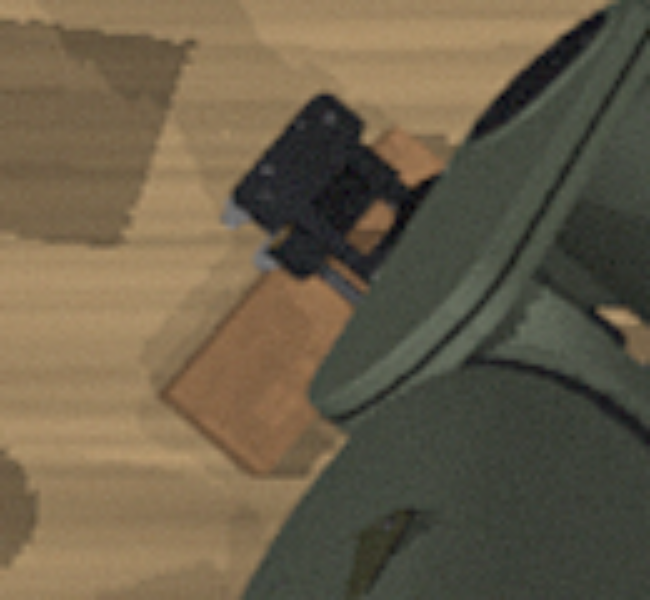

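Run:
```python
from h import *
yaw=np.radians(-41.6);d=np.array([np.cos(yaw),np.sin(yaw),0]);c=np.array([-d[1],d[0],0])
E1=[onz("top",*crop(*q,330,150,5),.022) for q in [(167,392),(260,473)]]
ce=np.mean(E1,0)+.096*d;
tcp=np.array(env.get_state()["tool_pos"]);print(E1,"centre-tcp along d",(ce-tcp)@d,"across",(ce-tcp)@c)
a=cv2.imread("pics/top0.png");b=cv2.imread("pics/scene0.png");s=np.sqrt(.5)
f=6
A=cv2.resize(a[110:210,205:335],None,fx=6,fy=6,interpolation=cv2.INTER_CUBIC)
B=cv2.resize(b[170:270,215:335],None,fx=6,fy=6,interpolation=cv2.INTER_CUBIC)
pts=[(x,aa,bb) for x in (-.032,.032) for aa in (0,.192) for bb in (0,.022)]+[(x,.125,0) for x in(-.06,.06)]+[(x,0,.125) for x in(-.06,.06)]+[(x,0,0) for x in(-.06,.06)]
for x,aa,bb in pts:
    w=cr([x,(aa-bb)*s,(aa+bb)*s])
    for im,n,x0,y0 in((A,"top",205,110),(B,"scene",215,170)):
        u,v=proj(n,w);U,W=(u-x0+.5)*f-.5,(v-y0+.5)*f-.5
        cv2.drawMarker(im,(int(U),int(W)),(0,255,0) if abs(x)<.05 else (255,255,0),cv2.MARKER_CROSS,10,1)
cv2.imwrite("pics/m1.png",A);cv2.imwrite("pics/m2.png",B)
```

```text
[array([ 0.4328, -0.256 ,  0.022 ]), array([ 0.391 , -0.3018,  0.022 ])] centre-tcp along d 0.0002001056557642299 across 0.0014729569028182634
```

View pics/m1.png

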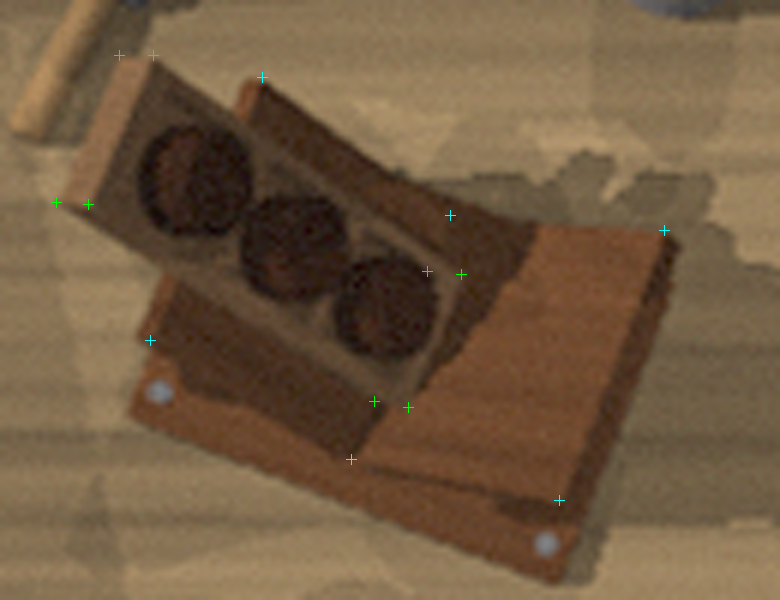

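View pics/m2.png

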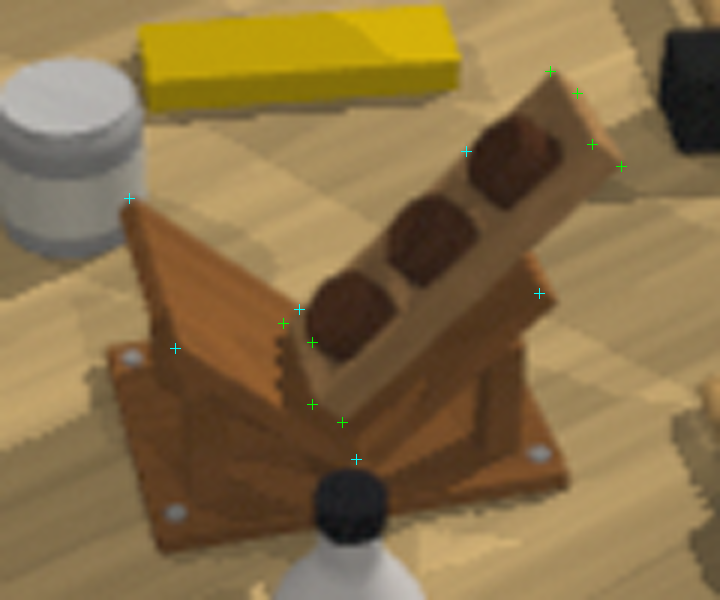

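```bash
sed -i 's/V=np.array(\[.*/V=np.array([.5975,-.0195,.030])/' h.py
cat >> h.py <<'E'
s=np.sqrt(.5)
def ab(x,a,b): return cr([x,(a-b)*s,(a+b)*s])
XH=RC[:,0]
T_UP=tool([0,0,-1],XH)
T_PL=tool(RC@[0,s,-s],XH)    # from -y side, pressing on +y slope / holding along -y slope
T_FL=tool(RC@[0,-s,-s],XH)   # from +y side
E
python3 - <<'E'
from h import *
print(ab(0,.116,.0889),ab(0,.097,.0289))
todo(ab(0,.116,.0889)+[0,0,.06],T_UP)
E
```

```text
[ 0.6046 -0.0017  0.1749] [0.6155 0.0252 0.119 ]
t 4.025 tcp [ 0.4826 -0.3436  0.0069] j [-0.7646  0.472   1.6431 -0.0004  1.0248 -1.606 ] grip 0.0635 F [-1.647   0.1174  5.3666]
 turn units [11.687   0.0061  0.0164]  shift units now-frame [-9.1348  5.4548 13.448 ]  goal-frame [-9.1198 14.5104 -0.5701]
```

Request:
{"method": "servo_tool", "body": {
  "increments": [
    [-0.8,0,0,0,0,0,1],
    [-1,0,0,1,0,0,1],
    [-1,0,0,1,0,0,1],
    [-1,0,0,1,0,0,1],
    [-1,0,0,1,0,0,1],
    [-1,0,0,1,0,0,1],
    [-1,0,0,1,0,0,1],
    [-1,0,0,1,0,0,1],
    [-1,0,0,1,0,0,1],
    [-0.3,0,0,1,0,0,1],
    [0,0,0,1,0,0,1],
    [0,0,0,1,0,0,1]
  ],
  "force": 30
}}

```text
time: 5.52
tool_pos: [0.4818, -0.3422, 0.2339]
tcp_rot: [0.111, 0.698, -0.11, 0.698]
force: [-0.1, 0.7, -3.0]
grip_width: 0.0638
```

Request:
{"method": "servo_tool", "body": {
  "increments": [
    [0,0.95,0,0.7,0,0,1],
    [0,0.95,0,0,0,0,1],
    [0,0.95,0,0,0,0,1],
    [0,0.95,0,0,0,0,1],
    [0,0.95,0,0,0,0,1],
    [0,0.95,0,0,0,0,1],
    [0,0.95,0,0,0,0,1],
    [0,0.95,0,0,0,0,1]
  ]
}}

```text
time: 6.52
tool_pos: [0.5512, -0.1647, 0.2336]
tcp_rot: [0.135, 0.694, -0.134, 0.694]
force: [0.0, -0.8, -2.7]
grip_width: 0.0635
```

Run:
```python
from h import *
todo(ab(0,.116,.0889)+[0,0,.06],T_UP)
todo(ab(0,.116,.0889)+[0,0,.06],T_PL)
```

```text
t 6.525 tcp [ 0.5512 -0.1647  0.2336] j [-0.4411  0.1873  1.5056  0.0005  1.4497 -0.0578] grip 0.0635 F [ 0.0275 -0.7992 -2.708 ]
 turn units [-0.0106 -0.0094 -0.0054]  shift units now-frame [-0.046   6.8465 -0.4572]  goal-frame [-0.0503  6.8469 -0.4496]
t 6.525 tcp [ 0.5512 -0.1647  0.2336] j [-0.4411  0.1873  1.5056  0.0005  1.4497 -0.0578] grip 0.0635 F [ 0.0275 -0.7992 -2.708 ]
 turn units [-0.0137 -0.0048  7.4946]  shift units now-frame [-0.046   6.8465 -0.4572]  goal-frame [ 4.8059  4.8771 -0.4496]
```

Request:
{"method": "servo_tool", "body": {
  "increments": [
    [0,0.95,0,0,0,0,1],
    [0,0.95,0,0,0,0,1],
    [0,0.95,0,0,0,0,1],
    [0,0.95,0,0,0,0,1],
    [0,0.95,-0.2,0,0,0,1],
    [0,0.95,-0.2,0,0,1,1],
    [0,0.9,0,0,0,1,1],
    [0,0,0,0,0,1,1],
    [0,0,0,0,0,1,1],
    [0,0,0,0,0,1,1],
    [0,0,0,0,0,1,1],
    [0,0,0,0,0,1,1]
  ]
}}

```text
time: 8.02
tool_pos: [0.6036, -0.0095, 0.2364]
tcp_rot: [0.375, 0.599, 0.124, 0.696]
force: [0.1, -0.2, -3.1]
grip_width: 0.0638
```

Run:
```python
from h import *
todo(ab(0,.116,.0889),T_PL)
im=env.capture("scene");cv2.imwrite("pics/s2.png",im[:,:,::-1])
```

```text
t 8.025 tcp [ 0.6036 -0.0095  0.2364] j [-0.559   0.2352  1.6306  0.7265  1.4668 -0.3275] grip 0.0638 F [ 0.1207 -0.1937 -3.0728]
 turn units [0.0014 0.0113 0.4771]  shift units now-frame [ 2.0295 -1.4244 -0.0791]  goal-frame [ 1.9559 -1.524  -0.0766]
```

View pics/s2.png

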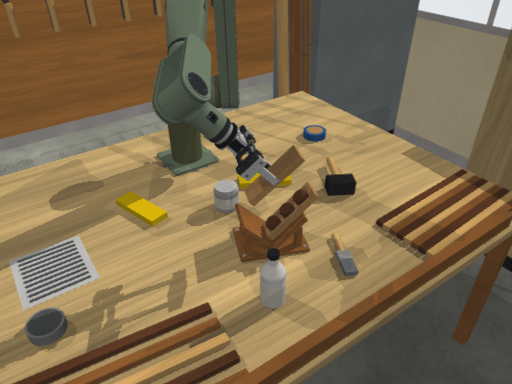

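Request:
{"method": "servo_tool", "body": {
  "increments": [
    [0,0,0,0,0,0.48,1],
    [0.5,-0.4,-0.02,0,0,0,1],
    [0.5,-0.4,-0.02,0,0,0,1],
    [0.5,-0.4,-0.02,0,0,0,1],
    [0.5,-0.3,-0.02,0,0,0,1],
    [0.5,-0.3,0,0,0,0,1],
    [0.5,-0.25,0,0,0,0,1],
    [0.4,0,0,0,0,0,1],
    [0,0,0,0,0,0,1]
  ]
}}

```text
time: 9.2
tool_pos: [0.6107, 0.0141, 0.1388]
tcp_rot: [0.39, 0.591, 0.141, 0.692]
force: [-0.2, -0.5, -2.1]
grip_width: 0.0635
```

Run:
```python
from h import *
todo(ab(0,.097,.0289),T_PL)
im=env.capture("scene");cv2.imwrite("pics/s3.png",cv2.resize(im[130:260,210:340,::-1],None,fx=5,fy=4.6,interpolation=cv2.INTER_CUBIC))
im=env.capture("top");cv2.imwrite("pics/t3.png",cv2.resize(im[90:210,200:340,::-1],None,fx=5,fy=5,interpolation=cv2.INTER_CUBIC))
```

```text
t 9.2 tcp [0.6107 0.0141 0.1388] j [-0.5371  0.3705  1.71    0.8041  1.3181 -0.4702] grip 0.0635 F [-0.2096 -0.5252 -2.08  ]
 turn units [-0.0123 -0.0056  0.0166]  shift units now-frame [ 0.9005 -0.216   0.0108]  goal-frame [ 0.9001 -0.2176  0.01  ]
```

View pics/s3.png

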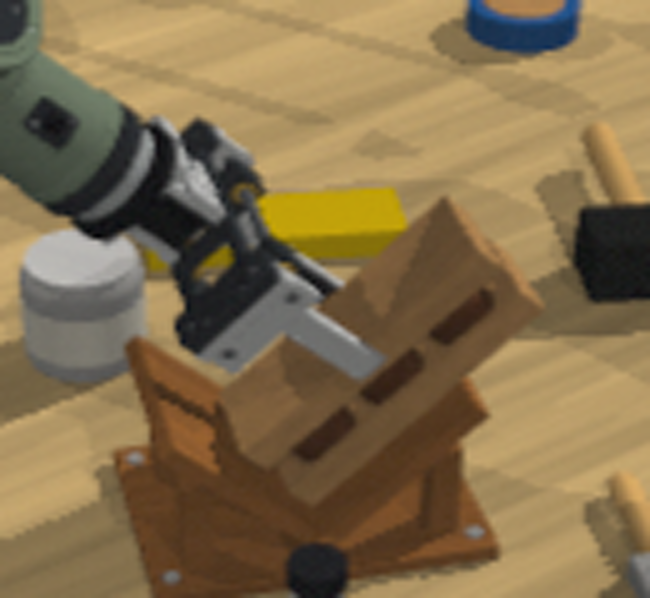

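View pics/t3.png

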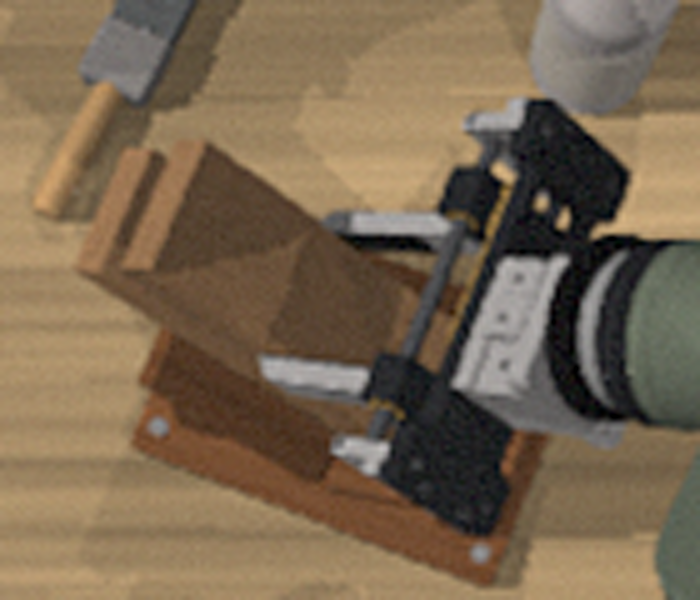

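Request:
{"method": "servo_tool", "body": {
  "increments": [
    [0.3,-0.1,0,0,0,0,1],
    [0.3,-0.08,0,0,0,0,1],
    [0.2,0,0,0,0,0,1],
    [0.1,0,0,0,0,0,1],
    [0,0,0,0,0,0,1]
  ]
}}

```text
time: 9.93
tool_pos: [0.6155, 0.0253, 0.1199]
tcp_rot: [0.39, 0.59, 0.14, 0.693]
force: [-0.6, -0.6, -3.0]
grip_width: 0.0635
```

Run:
```python
from h import *
todo(ab(0,.097,.0289),T_PL)
im=env.capture("scene");cv2.imwrite("pics/s4.png",cv2.resize(im[130:260,210:340,::-1],None,fx=5,fy=4.6,interpolation=cv2.INTER_CUBIC))
```

```text
t 9.925 tcp [0.6155 0.0253 0.1199] j [-0.5153  0.3994  1.7173  0.819   1.2787 -0.4839] grip 0.0635 F [-0.5549 -0.5504 -2.9802]
 turn units [-0.0135  0.0023  0.0189]  shift units now-frame [ 0.0226 -0.0282 -0.0012]  goal-frame [ 0.0225 -0.0282 -0.0013]
```

View pics/s4.png

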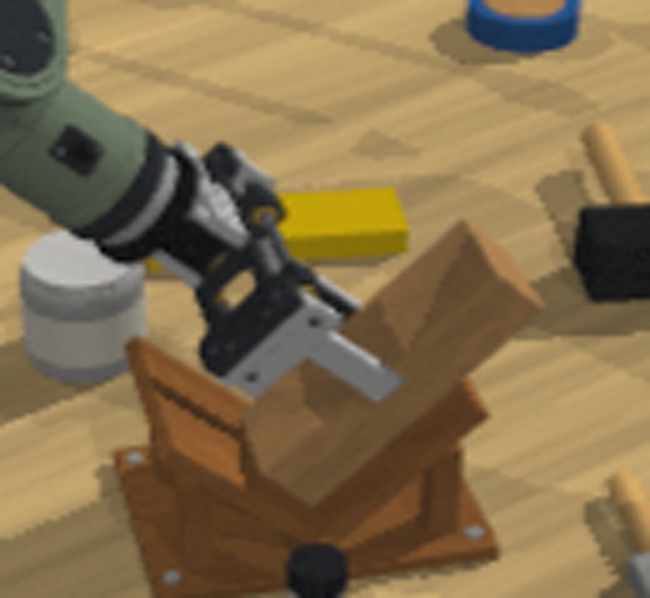

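Request:
{"method": "servo_tool", "body": {
  "increments": [
    [0.05,-0.02,0,0,0,0,1],
    [0,0,0,0,0,0,1],
    [0,0,0,0,0,0,0],
    [0,0,0,0,0,0,0],
    [0,0,0,0,0,0,0],
    [0,0,0,0,0,0,0]
  ]
}}

```text
time: 10.72
tool_pos: [0.6161, 0.0255, 0.1193]
tcp_rot: [0.39, 0.59, 0.14, 0.693]
force: [0.3, -1.0, 0.8]
grip_width: 0.0937
```

Run:
```python
from h import *
todo(ab(0,.097,.0289),T_PL)
im=env.capture("scene");cv2.imwrite("pics/s5.png",cv2.resize(im[130:260,210:340,::-1],None,fx=5,fy=4.6,interpolation=cv2.INTER_CUBIC))
```

```text
t 10.725 tcp [0.6161 0.0255 0.1193] j [-0.5145  0.4006  1.7172  0.82    1.2766 -0.4851] grip 0.0937 F [ 0.3141 -0.9514  0.8142]
 turn units [-0.0075  0.011   0.0183]  shift units now-frame [-0.0078 -0.0219 -0.0183]  goal-frame [-0.0078 -0.0219 -0.0183]
```

View pics/s5.png

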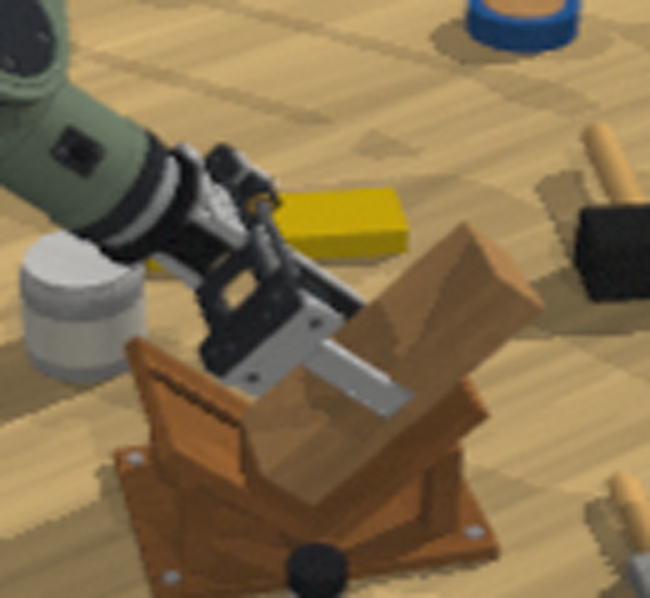

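Request:
{"method": "servo_tool", "body": {
  "increments": [
    [-0.7,0,0,0,0,0,0],
    [-1,0,0,0,0,0,0],
    [-1,0,0,0,0,0,0],
    [-1,0,0,0,0,0,0],
    [-1,0.4,0,0,0,0,0],
    [0,1,0,0,0,0,0],
    [0,1,0,0,0,0,0],
    [0,1,0,0,0,0,0],
    [0,1,0,0,0,0,0],
    [0,1,0,0,0,-0.5,0],
    [0,0,0,0,0,-1,0],
    [0,0,0,0,0,-1,0]
  ]
}}

```text
time: 12.28
tool_pos: [0.6207, 0.0363, 0.2991]
tcp_rot: [0.308, 0.636, 0.047, 0.706]
force: [-0.5, -0.2, -0.3]
grip_width: 0.0941
```

Request:
{"method": "servo_tool", "body": {
  "increments": [
    [0,0,0,0,0,-1,0],
    [0,0,0,0,0,-1,0],
    [0,0,0,0,0,-1,0],
    [0,0,0,0,0,-1,0],
    [0,0,0,0,0,-1,0],
    [0,0,0,0,0,-1,0]
  ]
}}

```text
time: 13.02
tool_pos: [0.6207, 0.0365, 0.2992]
tcp_rot: [0.097, 0.7, -0.173, 0.686]
force: [0.8, -0.0, 0.6]
grip_width: 0.0941
```

Run:
```python
from h import *
todo(ab(0,.245,.022),T_FL)
```

```text
t 13.025 tcp [0.6207 0.0365 0.2992] j [-0.0234  0.2906  1.2514 -0.1033  1.6368  0.3571] grip 0.0941 F [ 0.8022 -0.0291  0.591 ]
 turn units [-0.0337  0.0009 -6.4528]  shift units now-frame [ 2.7715  4.2096 -0.044 ]  goal-frame [-0.4706  5.0182 -0.0269]
```

Request:
{"method": "servo_tool", "body": {
  "increments": [
    [0,0,0,0,0,-1,0],
    [0,0,0,0,0,-1,0],
    [0,0,0,0,0,-1,0],
    [0,0,0,0,0,-1,0],
    [0,0,0,0,0,-1,0],
    [0,0,0,0,0,-1,0],
    [0,0,0,0,0,-0.45,0],
    [-0.3,0.5,0,0,0,0,0],
    [-0.2,1,0,0,0,0,0],
    [0,1,0,0,0,0,0],
    [0,1,0,0,0,0,0],
    [0,0.5,0,0,0,0,0]
  ]
}}

```text
time: 14.52
tool_pos: [0.6508, 0.1118, 0.2354]
tcp_rot: [-0.14, 0.693, -0.389, 0.59]
force: [0.6, -0.0, 0.5]
grip_width: 0.0942
```

Run:
```python
from h import *
todo(ab(0,.245,.022),T_FL)
im=env.capture("scene");cv2.imwrite("pics/s6.png",cv2.resize(im[80:270,170:400,::-1],None,fx=3.2,fy=3.1,interpolation=cv2.INTER_CUBIC))
im=env.capture("top");cv2.imwrite("pics/t6.png",cv2.resize(im[60:250,130:340,::-1],None,fx=3.5,fy=3.1,interpolation=cv2.INTER_CUBIC))
```

```text
t 14.525 tcp [0.6508 0.1118 0.2354] j [ 0.3184  0.772   0.8725 -0.6272  1.9841  0.5893] grip 0.0942 F [ 0.6303 -0.0465  0.4637]
 turn units [-0.0084 -0.0138 -0.0382]  shift units now-frame [ 0.023   0.9209 -0.0202]  goal-frame [ 0.0193  0.921  -0.0194]
```

View pics/s6.png

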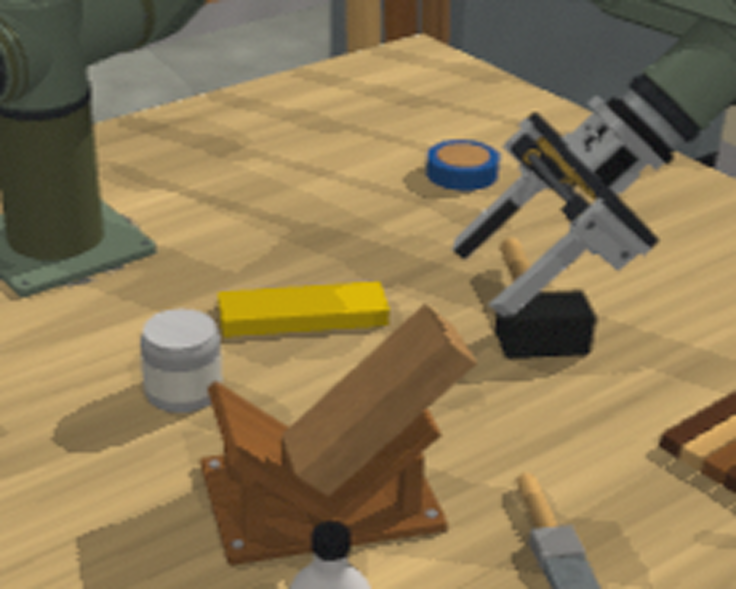

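View pics/t6.png

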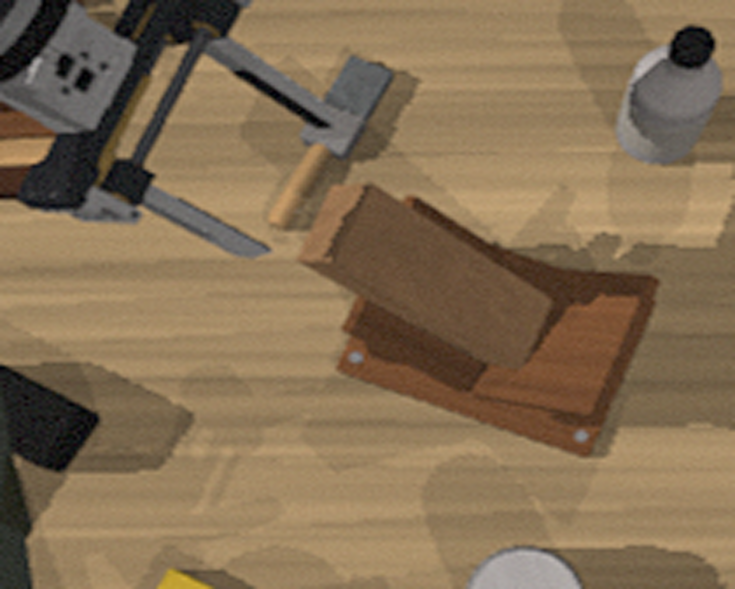

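Request:
{"method": "servo_tool", "body": {
  "increments": [
    [0,0.92,0,0,0,-0.04,0],
    [0.8,0,0,0,0,0,0],
    [0.8,0,0,0,0,0,0],
    [0.8,0,0,0,0,0,0],
    [0.8,0,0,0,0,0,0],
    [0.6,0,0,0,0,0,0],
    [0.6,0,0,0,0,0,0],
    [0,0,0,0,0,0,0]
  ]
}}

```text
time: 15.62
tool_pos: [0.6268, 0.0533, 0.1414]
tcp_rot: [-0.142, 0.693, -0.391, 0.589]
force: [-0.4, -0.1, 0.7]
grip_width: 0.0939
```

Run:
```python
from h import *
todo(ab(0,.118,.022),T_FL)
im=env.capture("scene");cv2.imwrite("pics/s7.png",cv2.resize(im[110:270,210:390,::-1],None,fx=4,fy=3.7,interpolation=cv2.INTER_CUBIC))
im=env.capture("top");cv2.imwrite("pics/t7.png",cv2.resize(im[60:230,150:340,::-1],None,fx=4,fy=3.5,interpolation=cv2.INTER_CUBIC))
```

```text
t 15.625 tcp [0.6268 0.0533 0.1414] j [ 0.2567  0.7561  1.1004 -0.6185  1.7811  0.6657] grip 0.0939 F [-0.37   -0.1045  0.6655]
 turn units [-0.0065 -0.0268  0.0195]  shift units now-frame [ 0.6497  0.0538 -0.0001]  goal-frame [ 0.6498  0.0525 -0.0019]
```

View pics/s7.png

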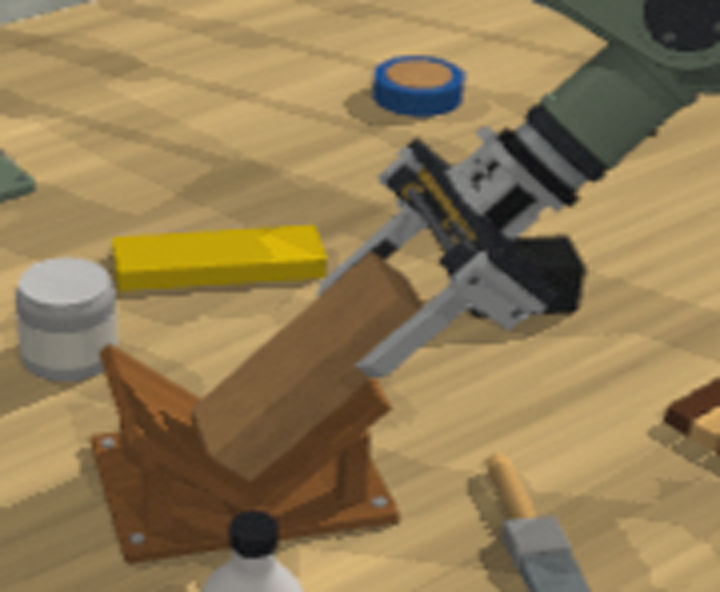

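View pics/t7.png

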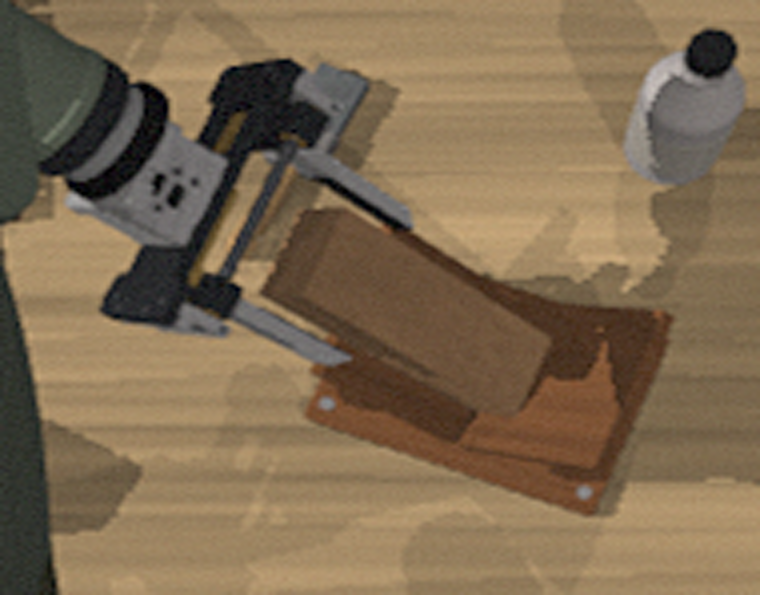

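Request:
{"method": "servo_tool", "body": {
  "increments": [
    [0.4,0.05,0,0,0,0,0],
    [0.25,0,0,0,0,0,0],
    [0,0,0,0,0,0,0],
    [0,0,0,0,0,0,1],
    [0,0,0,0,0,0,1],
    [0,0,0,0,0,0,1],
    [0,0,0,0,0,0,1],
    [0,0,0,0,0,0,1]
  ],
  "force": 58
}}

```text
time: 16.73
tool_pos: [0.6236, 0.0445, 0.1298]
tcp_rot: [-0.141, 0.693, -0.39, 0.59]
force: [-1.3, 0.0, 1.0]
grip_width: 0.0637
```

Run:
```python
from h import *
todo(ab(0,.118,.022),T_FL)
```

```text
t 16.725 tcp [0.6236 0.0445 0.1298] j [ 0.2469  0.7543  1.1285 -0.6202  1.7518  0.6737] grip 0.0637 F [-1.3345  0.0349  1.0409]
 turn units [-0.0095 -0.0079  0.008 ]  shift units now-frame [ 0.0591 -0.0114 -0.0145]  goal-frame [ 0.0591 -0.0115 -0.0146]
```

Request:
{"method": "servo_tool", "body": {
  "increments": [
    [-0.2,-0.2,0,0,0,0,1],
    [-0.4,-0.4,0,0,0,0,1],
    [-0.6,-0.6,0,0,0,0,1],
    [-0.7,-0.7,0,0,0,0,1],
    [-0.7,-0.7,0,0,0,0,1],
    [-0.7,-0.7,0,0,0,0,1],
    [-0.7,-0.7,0,0,0,0,1],
    [-0.5,-0.5,0,0,0,0,1]
  ],
  "force": 58
}}

```text
time: 17.73
tool_pos: [0.6239, 0.0446, 0.2911]
tcp_rot: [-0.141, 0.692, -0.391, 0.59]
force: [-0.4, -0.2, -5.3]
grip_width: 0.0638
```

Run:
```python
from h import *
todo(ab(0,.118,.022)+[0,0,.16],T_FL)
im=env.capture("scene");cv2.imwrite("pics/s8.png",cv2.resize(im[60:270,190:400,::-1],None,fx=3,fy=2.8,interpolation=cv2.INTER_CUBIC))
```

```text
t 17.725 tcp [0.6239 0.0446 0.2911] j [ 0.2469  0.6193  1.0043 -0.6657  1.9584  0.5133] grip 0.0638 F [-0.4216 -0.1706 -5.2558]
 turn units [-0.0212  0.0016 -0.0006]  shift units now-frame [ 0.0999  0.0203 -0.0248]  goal-frame [ 0.0999  0.0203 -0.0247]
```

View pics/s8.png

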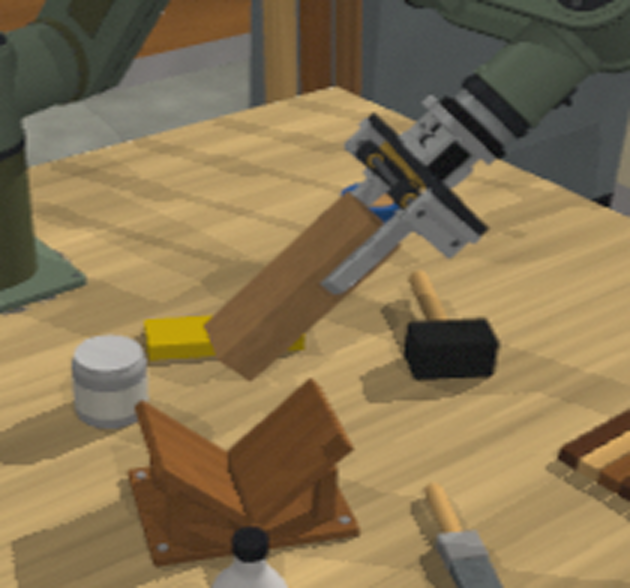

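Request:
{"method": "servo_tool", "body": {
  "increments": [
    [0,0,0,0,0,0.4,1],
    [0,0,0,0,0,0.8,1],
    [0,0,0,0,0,1,1],
    [0,0,0,0,0,1,1],
    [0,0,0,0,0,1,1],
    [0,0,0,0,0,1,1],
    [0,0,0,0,0,1,1],
    [0,0,0,0,0,1,1],
    [0,0,0,0,0,1,1],
    [0,0,0,0,0,1,1],
    [0,0,0,0,0,1,1],
    [0,0,0,0,0,1,1]
  ]
}}

```text
time: 19.27
tool_pos: [0.6218, 0.0435, 0.2871]
tcp_rot: [0.266, 0.656, 0.001, 0.706]
force: [0.1, -0.0, -6.0]
grip_width: 0.064
```

Request:
{"method": "servo_tool", "body": {
  "increments": [
    [0,0,0,0,0,1,1],
    [0,0,0,0,0,1,1],
    [0,0,0,0,0,1,1],
    [0,0,0,0,0,0.8,1],
    [0,0,0,0,0,0,1]
  ]
}}

```text
time: 19.9
tool_pos: [0.6213, 0.0429, 0.285]
tcp_rot: [0.391, 0.592, 0.138, 0.691]
force: [-0.5, 0.0, -5.5]
grip_width: 0.064
```

```bash
cat >> h.py <<'E'
def ab2(x,a,b): return cr([x,-(a-b)*s,(a+b)*s])
E
python3 - <<'E'
from h import *
todo(ab2(0,.1215,.023)+[0,0,.16],T_PL)
im=env.capture("scene");cv2.imwrite("pics/s9.png",cv2.resize(im[60:270,150:360,::-1],None,fx=3,fy=2.8,interpolation=cv2.INTER_CUBIC))
E
```

```text
t 19.9 tcp [0.6213 0.0429 0.285 ] j [-0.4809  0.1958  1.5954  0.7787  1.4852 -0.2177] grip 0.064 F [-0.459   0.013  -5.5446]
 turn units [-0.068  -0.0219  0.0492]  shift units now-frame [-4.0423 -3.6753  0.0638]  goal-frame [-4.0611 -3.6549  0.047 ]
```

View pics/s9.png

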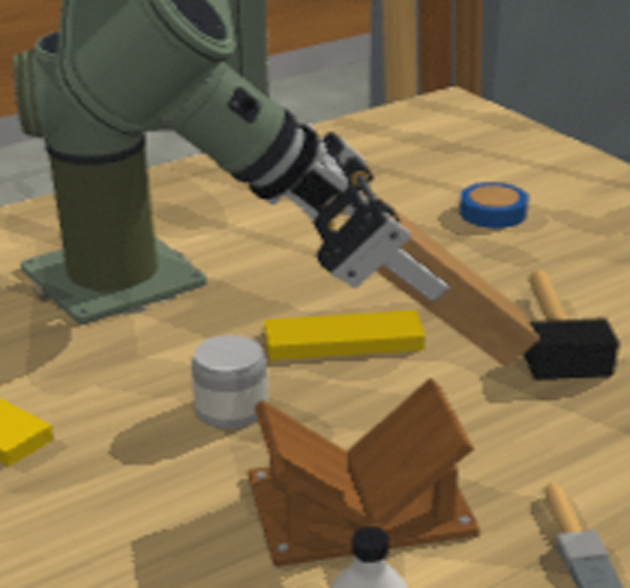

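Request:
{"method": "servo_tool", "body": {
  "increments": [
    [-0.3,-0.3,0,-0.07,-0.02,0.05,1],
    [-0.7,-0.6,0.05,0,0,0,1],
    [-0.8,-0.7,0,0,0,0,1],
    [-0.8,-0.7,0,0,0,0,1],
    [-0.8,-0.7,0,0,0,0,1],
    [-0.66,-0.65,0,0,0,0,1],
    [0.3,-0.3,0,0,0,0,1],
    [0.7,-0.7,0,0,0,0,1],
    [0.7,-0.7,0,0,0,0,1],
    [0.7,-0.7,0,0,0,0,1],
    [0.3,-0.3,0,0,0,0,1],
    [0,0,0,0,0,0,1]
  ]
}}

```text
time: 21.45
tool_pos: [0.5745, -0.0818, 0.1988]
tcp_rot: [0.39, 0.588, 0.145, 0.694]
force: [-1.0, 0.0, -4.6]
grip_width: 0.0638
```

Run:
```python
from h import *
todo(ab2(0,.1215,.023),T_PL)
im=env.capture("scene");cv2.imwrite("pics/s10.png",cv2.resize(im[90:270,150:350,::-1],None,fx=3.5,fy=3.3,interpolation=cv2.INTER_CUBIC))
im=env.capture("top");cv2.imwrite("pics/t10.png",cv2.resize(im[80:270,200:400,::-1],None,fx=3.5,fy=3.1,interpolation=cv2.INTER_CUBIC))
```

```text
t 21.45 tcp [ 0.5745 -0.0818  0.1988] j [-0.7169  0.3119  1.6477  0.7378  1.5192 -0.5099] grip 0.0638 F [-0.9719  0.0128 -4.5603]
 turn units [ 0.0457  0.0107 -0.0509]  shift units now-frame [ 1.7813 -1.9882 -0.0866]  goal-frame [ 1.792  -1.979  -0.0751]
```

View pics/s10.png

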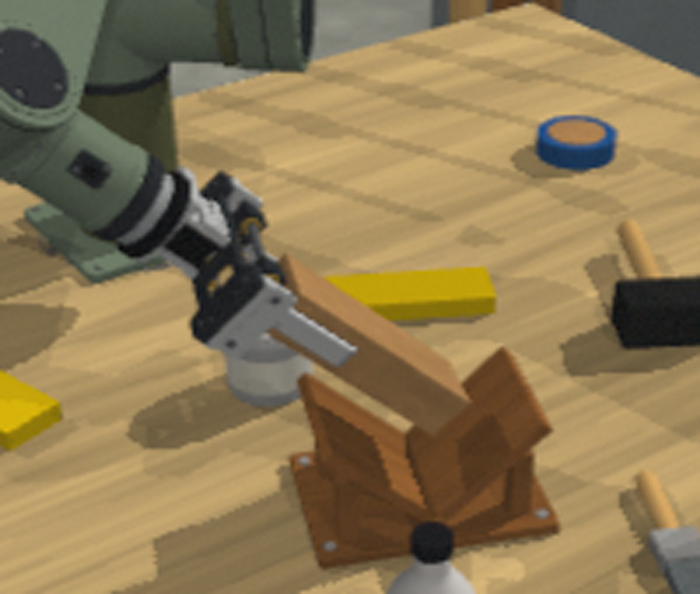

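View pics/t10.png

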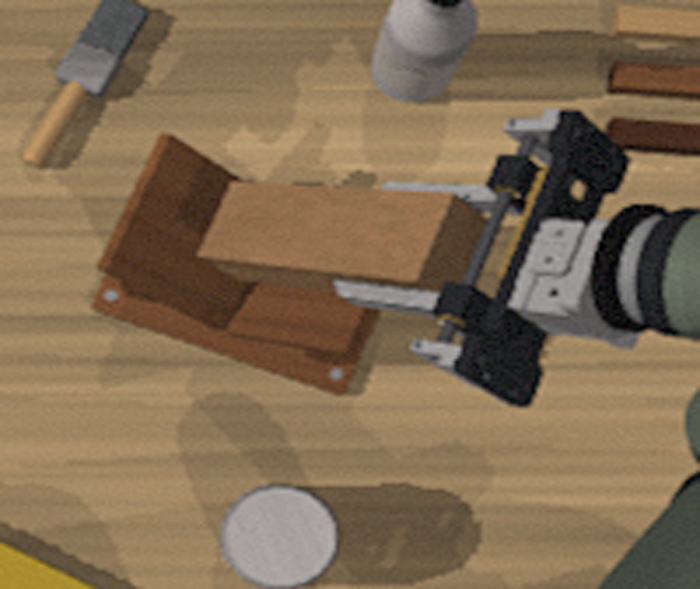

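Request:
{"method": "servo_tool", "body": {
  "increments": [
    [0.5,-0.5,-0.05,0.04,0,-0.05,1],
    [0.5,-0.5,-0.03,0,0,0,1],
    [0.4,-0.4,0,0,0,0,1],
    [0.2,-0.3,0,0,0,0,1],
    [0.1,-0.15,0,0,0,0,1],
    [0,0,0,0,0,0,1]
  ]
}}

```text
time: 22.3
tool_pos: [0.5724, -0.0844, 0.1371]
tcp_rot: [0.389, 0.589, 0.141, 0.694]
force: [0.1, -0.8, -4.7]
grip_width: 0.0636
```

Run:
```python
from h import *
todo(ab2(0,.1195,.022),T_PL)
im=env.capture("scene");cv2.imwrite("pics/s11.png",cv2.resize(im[120:270,200:350,::-1],None,fx=4.6,fy=3.9,interpolation=cv2.INTER_CUBIC))
```

```text
t 22.3 tcp [ 0.5724 -0.0844  0.1371] j [-0.7208  0.391   1.6854  0.7398  1.4303 -0.5881] grip 0.0636 F [ 0.0747 -0.799  -4.6637]
 turn units [0.0176 0.0298 0.0075]  shift units now-frame [ 0.2182 -0.1829 -0.0373]  goal-frame [ 0.2182 -0.1831 -0.0363]
```

View pics/s11.png

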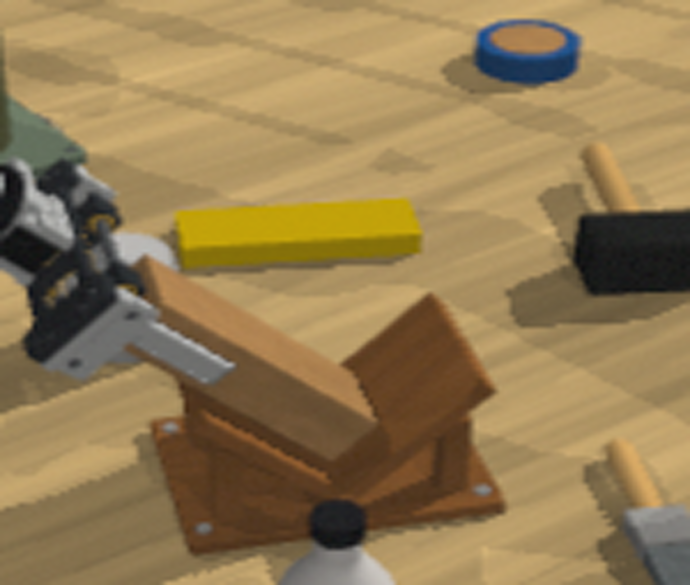

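Request:
{"method": "servo_tool", "body": {
  "increments": [
    [0.08,-0.09,0,0,0,0,1],
    [0.08,-0.08,0,0,0,0,1],
    [0.05,-0.02,0,0,0,0,1],
    [0,0,0,0,0,0,1]
  ]
}}

```text
time: 22.85
tool_pos: [0.5727, -0.0836, 0.1306]
tcp_rot: [0.389, 0.589, 0.142, 0.694]
force: [0.4, 2.0, -1.7]
grip_width: 0.0635
```

Run:
```python
from h import *
todo(ab2(0,.1195,.022),T_PL)
print(T_PL.T@np.array(env.get_state()["force"]))
```

```text
t 22.85 tcp [ 0.5727 -0.0836  0.1306] j [-0.7196  0.4007  1.6886  0.7422  1.4203 -0.5968] grip 0.0635 F [ 0.3643  2.0362 -1.7139]
 turn units [0.0224 0.0312 0.0013]  shift units now-frame [ 0.0073 -0.0219 -0.0374]  goal-frame [ 0.0074 -0.022  -0.0373]
[ 2.6439  0.2201 -0.4215]
```

Request:
{"method": "servo_tool", "body": {
  "increments": [
    [0.03,0,0,0,0,0,1],
    [0,0,0,0,0,0,0],
    [0,0,0,0,0,0,0],
    [0,0,0,0,0,0,0],
    [0,0,0,0,0,0,0]
  ]
}}

```text
time: 23.48
tool_pos: [0.5728, -0.0835, 0.1299]
tcp_rot: [0.389, 0.589, 0.141, 0.694]
force: [-0.4, -0.3, 0.9]
grip_width: 0.094
```

Request:
{"method": "servo_tool", "body": {
  "increments": [
    [-0.5,0,0,0,0,0,0],
    [-0.8,0,0,0,0,0,0],
    [-1,0,0,0,0,0,0],
    [-1,0,0,0,0,0,0],
    [-1,0,0,0,0,0,0],
    [-0.8,0.2,0,0,0,0,0],
    [0,1,0,0,0,0,0]
  ]
}}

```text
time: 24.35
tool_pos: [0.5466, -0.1495, 0.2427]
tcp_rot: [0.389, 0.588, 0.14, 0.695]
force: [-0.2, -0.3, -0.3]
grip_width: 0.0939
```

Run:
```python
from h import *
todo(ab2(0,.097,.16),T_FL)
for n,sl in(("scene",(slice(120,270),slice(200,350))),("top",(slice(90,240),slice(200,350)))):
    im=env.capture(n);cv2.imwrite(f"pics/{n}12.png",cv2.resize(im[sl][:,:,::-1],None,fx=4,fy=4,interpolation=cv2.INTER_CUBIC))
```

```text
t 24.35 tcp [ 0.5466 -0.1495  0.2427] j [-0.8337  0.2897  1.573   0.6947  1.6564 -0.5253] grip 0.0939 F [-0.1531 -0.2503 -0.286 ]
 turn units [ -0.0437   0.0519 -14.9816]  shift units now-frame [ 6.0758  4.3459 -0.0861]  goal-frame [-4.3342  6.0846 -0.0497]
```

View pics/scene12.png

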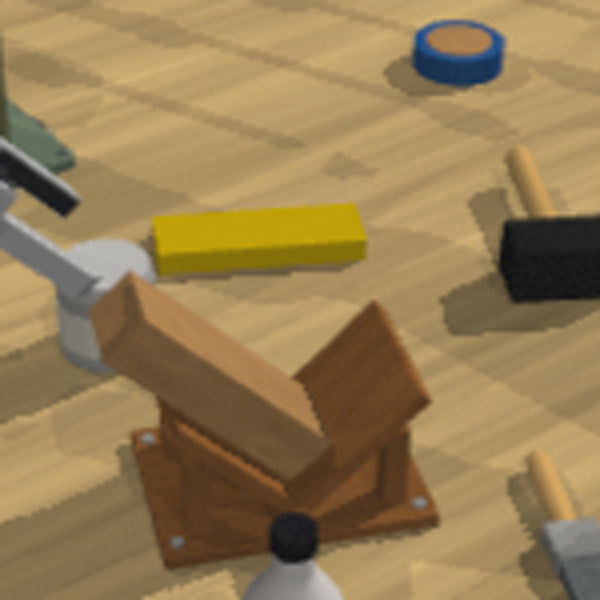

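View pics/top12.png

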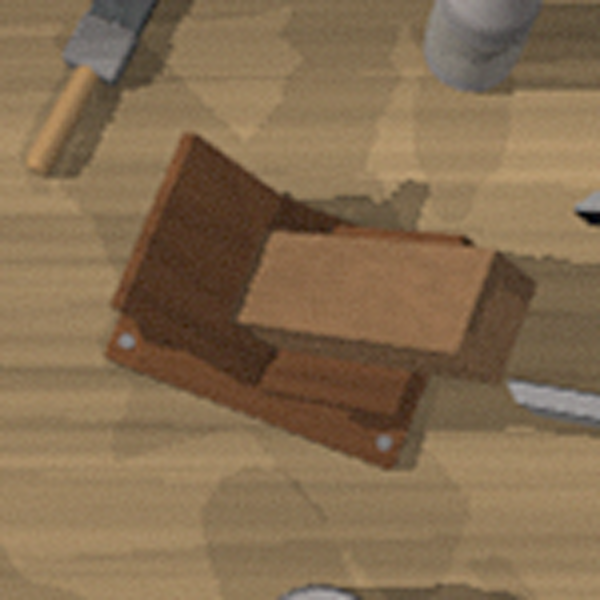

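Request:
{"method": "servo_tool", "body": {
  "increments": [
    [0,1,0,0,0,0,0],
    [0,1,0,0,0,0,0],
    [0,1,0,0,0,-0.5,0],
    [0,1,0,0,0,-1,0],
    [0.2,1,0,0,0,-1,0],
    [0.4,0.8,0,0,0,-1,0],
    [0,0.6,0,0,0,-1,0],
    [0,0.6,0,0,0,-1,0],
    [0,0.6,0,0,0,-1,0],
    [0,0.6,0,0,0,-1,0],
    [0,0,0,0,0,-1,0],
    [0,0,0,0,0,-1,0]
  ]
}}

```text
time: 25.95
tool_pos: [0.6115, 0.015, 0.3381]
tcp_rot: [0.059, 0.703, -0.208, 0.677]
force: [-0.1, 0.0, -0.8]
grip_width: 0.094
```

Run:
```python
from h import *
todo(ab2(0,.097,.16),T_FL)
```

```text
t 25.95 tcp [0.6115 0.015  0.3381] j [-0.0051  0.2918  1.1842 -0.2034  1.7391  0.351 ] grip 0.094 F [-0.1137  0.0279 -0.8235]
 turn units [-0.0187  0.0275 -5.4515]  shift units now-frame [ 4.8772  1.362  -0.0207]  goal-frame [ 3.3678  3.7815 -0.0033]
```

Request:
{"method": "servo_tool", "body": {
  "increments": [
    [0,0,0,0,0,-1,0],
    [0,0,0,0,0,-1,0],
    [0,0,0,0,0,-1,0],
    [0,0,0,0,0,-1,0],
    [0,0,0,0,0,-1,0],
    [0,0,0,0,0,-0.45,0],
    [0.8,0.95,0,0,0,0,0],
    [0.8,0.95,0,0,0,0,0],
    [0.8,0.95,0,0,0,0,0],
    [0.8,0.93,0,0,0,0,0],
    [0,0,0,0,0,0,0]
  ]
}}

```text
time: 27.32
tool_pos: [0.6141, 0.0246, 0.211]
tcp_rot: [-0.141, 0.694, -0.389, 0.589]
force: [-0.2, 0.7, -0.2]
grip_width: 0.0939
```

Run:
```python
from h import *
todo(ab2(0,.096,.028),T_FL)
for n,sl in(("scene",(slice(100,270),slice(210,380))),("top",(slice(70,240),slice(180,350)))):
    im=env.capture(n);cv2.imwrite(f"pics/{n}13.png",cv2.resize(im[sl][:,:,::-1],None,fx=3.5,fy=3.5,interpolation=cv2.INTER_CUBIC))
```

```text
t 27.325 tcp [0.6141 0.0246 0.211 ] j [ 0.2232  0.6428  1.1336 -0.6424  1.8252  0.5882] grip 0.0939 F [-0.1738  0.6512 -0.1517]
 turn units [ 0.0159 -0.0254 -0.0016]  shift units now-frame [ 5.3314 -0.0527  0.0539]  goal-frame [ 5.3316 -0.0517  0.0398]
```

View pics/scene13.png

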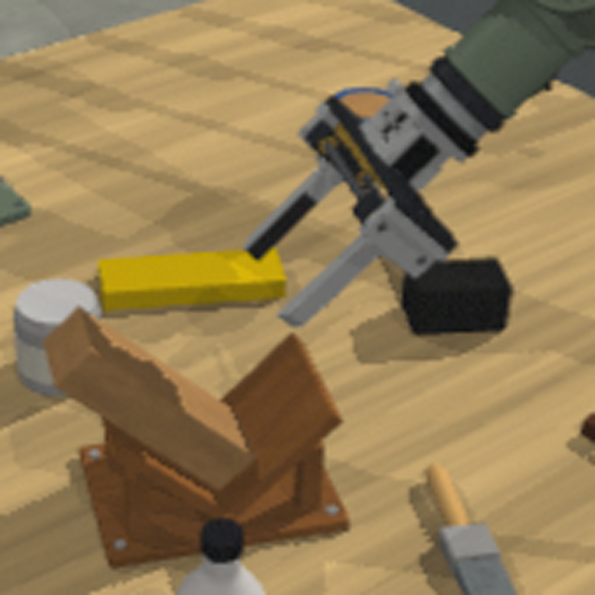

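View pics/top13.png

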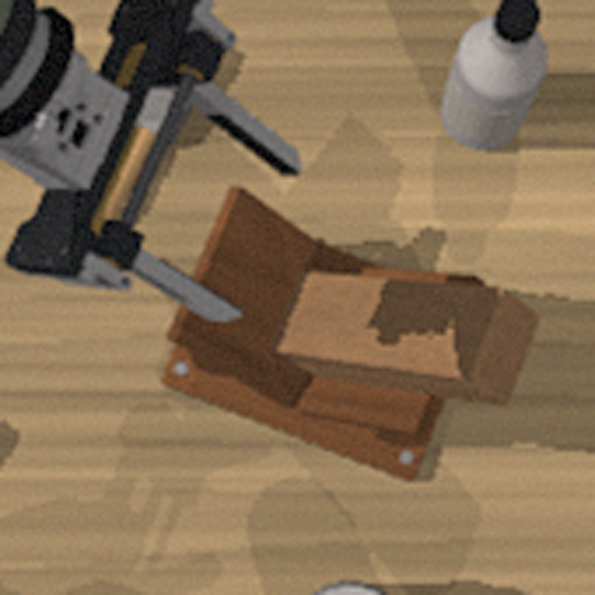

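Request:
{"method": "servo_tool", "body": {
  "increments": [
    [0.8,-0.05,0.04,0,0,0,0],
    [0.9,0,0,0,0,0,0],
    [0.9,0,0,0,0,0,0],
    [0.9,0,0,0,0,0,0],
    [0.9,0,0,0,0,0,0],
    [0.6,0,0,0,0,0,0],
    [0.28,0,0,0,0,0,0],
    [0,0,0,0,0,0,0]
  ]
}}

```text
time: 28.42
tool_pos: [0.5825, -0.0627, 0.1224]
tcp_rot: [-0.139, 0.692, -0.39, 0.592]
force: [0.3, 0.1, 0.4]
grip_width: 0.0942
```

Run:
```python
from h import *
todo(ab2(0,.096,.028),T_FL)
for n,sl in(("scene",(slice(120,270),slice(210,360))),):
    im=env.capture(n);cv2.imwrite(f"pics/{n}14.png",cv2.resize(im[sl][:,:,::-1],None,fx=4,fy=4,interpolation=cv2.INTER_CUBIC))
```

```text
t 28.425 tcp [ 0.5825 -0.0627  0.1224] j [ 0.11    0.623   1.3617 -0.6708  1.5877  0.6354] grip 0.0942 F [0.3472 0.0604 0.3575]
 turn units [-0.0357  0.0238 -0.0429]  shift units now-frame [ 0.201   0.0629 -0.0873]  goal-frame [ 0.2009  0.0641 -0.0866]
```

View pics/scene14.png

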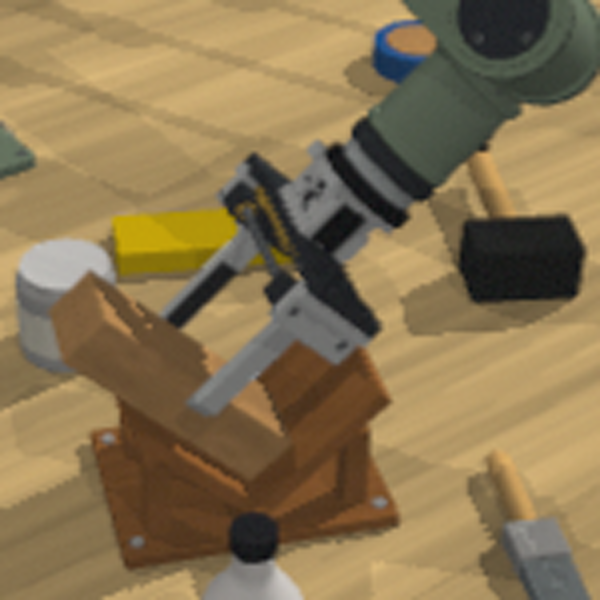

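Request:
{"method": "servo_tool", "body": {
  "increments": [
    [0.18,0.05,-0.08,0,0,0,0],
    [0,0,0,0,0,0,0],
    [0,0,0,0,0,0,1],
    [0,0,0,0,0,0,1],
    [0,0,0,0,0,0,1],
    [0,0,0,0,0,0,1],
    [0,0,0,0,0,0,1]
  ],
  "force": 30
}}

```text
time: 29.35
tool_pos: [0.58, -0.0643, 0.1182]
tcp_rot: [-0.14, 0.691, -0.39, 0.592]
force: [1.2, -1.7, 1.5]
grip_width: 0.0636
```

Request:
{"method": "servo_tool", "body": {
  "increments": [
    [-0.15,0,0,0,0,0,1],
    [-0.2,0,0,0,0,0,1],
    [-0.3,0,0,0,0,0,1],
    [-0.4,0,0,0,0,0,1],
    [-0.5,0,0,0,0,0,1]
  ]
}}

```text
time: 29.98
tool_pos: [0.5897, -0.0381, 0.146]
tcp_rot: [-0.14, 0.692, -0.39, 0.592]
force: [-0.8, -2.6, -1.3]
grip_width: 0.0637
```

Run:
```python
from h import *
todo(ab2(0,.096,.028),T_FL)
for n,sl in(("scene",(slice(120,270),slice(210,360))),):
    im=env.capture(n);cv2.imwrite(f"pics/{n}15.png",cv2.resize(im[sl][:,:,::-1],None,fx=4,fy=4,interpolation=cv2.INTER_CUBIC))
```

```text
t 29.975 tcp [ 0.5897 -0.0381  0.146 ] j [ 0.144   0.6196  1.3121 -0.6585  1.6496  0.6268] grip 0.0637 F [-0.8245 -2.5518 -1.348 ]
 turn units [-0.0286  0.0188 -0.0373]  shift units now-frame [1.589  0.0064 0.0102]  goal-frame [1.589  0.0126 0.0133]
```

View pics/scene15.png

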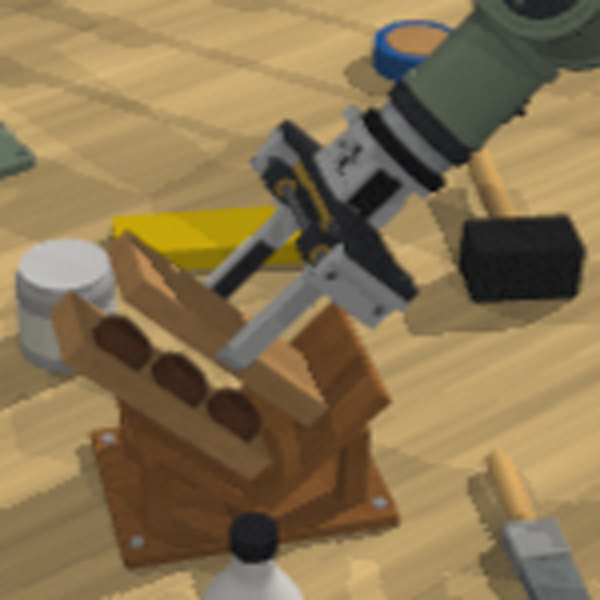

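Request:
{"method": "servo_tool", "body": {
  "increments": [
    [-0.5,-0.2,0,0,0,0,1],
    [-0.7,-0.1,0,0,0,0,1],
    [-0.8,0,0,0,0,0,1],
    [-0.9,0,0,0,0,0,1],
    [-0.9,-0.5,0,0,0,0,1],
    [-0.5,-0.9,0,0,0,0,1],
    [0,-0.9,0,0,0,0.5,1],
    [0,-0.9,0,0,0,1,1],
    [0,0,0,0,0,1,1],
    [0,0,0,0,0,1,1],
    [0,0,0,0,0,1,1],
    [0,0,0,0,0,1,1]
  ]
}}

```text
time: 31.52
tool_pos: [0.5936, -0.0272, 0.2842]
tcp_rot: [0.064, 0.702, -0.205, 0.679]
force: [0.4, -1.0, -1.1]
grip_width: 0.0644
```

Run:
```python
from h import *
p=RC.T@(np.array([.58,-.0643,.1182])-V);print("x",p[0],"a",(-p[1]+p[2])*s,"b",(p[1]+p[2])*s)
todo([.48,-.34,.2],T_UP)
for n in ("scene","top"):
    im=env.capture(n);cv2.imwrite(f"pics/{n}16.png",im[:,:,::-1])
```

```text
x 0.0004727182161650682 a 0.09637465938386426 b 0.02835897681744274
t 31.525 tcp [ 0.5936 -0.0272  0.2842] j [-0.0795  0.2556  1.3348 -0.1948  1.6065  0.3024] grip 0.0644 F [ 0.3565 -1.0438 -1.074 ]
 turn units [-0.0118  0.052   1.9327]  shift units now-frame [  5.9766 -12.3561   0.44  ]  goal-frame [  3.3685 -13.3056   0.4497]
```

View pics/scene16.png

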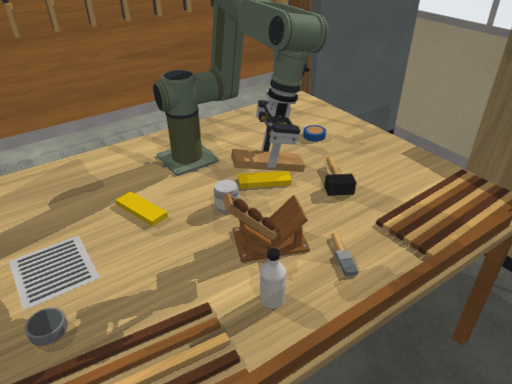

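View pics/top16.png

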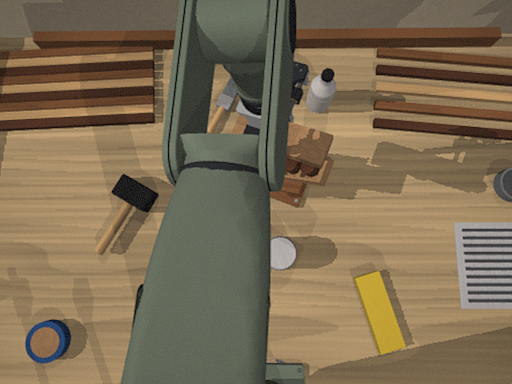

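Request:
{"method": "servo_tool", "body": {
  "increments": [
    [0,0,0,0,0.05,1,1],
    [0,0,0,0,0,0.93,1],
    [0,-0.8,0,0,0,0,1],
    [0,-1,0.1,0,0,0,1],
    [0,-1,0.1,0,0,0,1],
    [0,-1,0.1,0,0,0,1],
    [0,-1,0.1,0,0,0,1],
    [0,-1,0.05,0,0,0,1],
    [0,-1,0,0,0,0,1],
    [0,-1,0,0,0,0,1],
    [0,-1,0,0,0,0,1],
    [0,-1,0,0,0,0,1]
  ]
}}

```text
time: 33.12
tool_pos: [0.5115, -0.259, 0.283]
tcp_rot: [0.133, 0.696, -0.136, 0.692]
force: [0.2, 0.2, -0.8]
grip_width: 0.0639
```

Request:
{"method": "servo_tool", "body": {
  "increments": [
    [0,-1,0,0,0,0,1],
    [0,-1,0,0,0,0,1],
    [0,-1,0,0,0,0,1],
    [0.5,-0.5,0,0,0,0,1],
    [1,0,0,0,0,0,1],
    [1,0,0,0,0,0,1],
    [1,0,0,0,0,0,1],
    [0,0,0,0,0,0,1]
  ]
}}

```text
time: 34.12
tool_pos: [0.4776, -0.3372, 0.1923]
tcp_rot: [0.135, 0.697, -0.134, 0.691]
force: [-0.0, 0.8, -2.2]
grip_width: 0.0636
```

Run:
```python
from h import *
todo([.48,-.34,.0064],T_UP)
for n in ("scene",):
    im=env.capture(n);cv2.imwrite(f"pics/{n}17.png",im[:,:,::-1])
```

```text
t 34.125 tcp [ 0.4776 -0.3372  0.1923] j [-0.7601  0.2437  1.5242 -0.0046  1.3818 -0.3765] grip 0.0636 F [-0.0312  0.7773 -2.217 ]
 turn units [-0.0044 -0.088   0.0111]  shift units now-frame [ 7.4351 -0.0592  0.1974]  goal-frame [ 7.4365 -0.068   0.1289]
```

View pics/scene17.png

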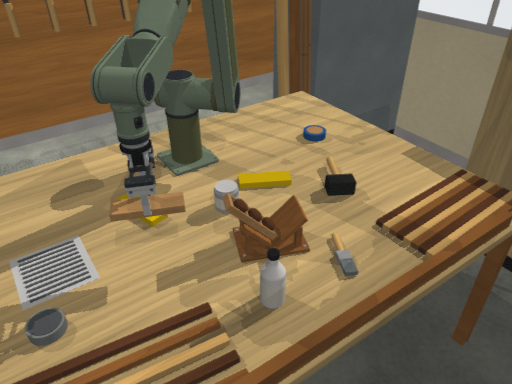

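Request:
{"method": "servo_tool", "body": {
  "increments": [
    [0.8,0,0.1,0,-0.09,0,1],
    [1,0,0,0,0,0,1],
    [1,0,0,0,0,0,1],
    [1,0,0,0,0,0,1],
    [1,0,0,0,0,0,1],
    [1,0,0,0,0,0,1],
    [0.8,0,0,0,0,0,1],
    [0.5,0,0,0,0,0,1],
    [0.2,0,0,0,0,0,1],
    [0,0,0,0,0,0,1]
  ]
}}

```text
time: 35.42
tool_pos: [0.4831, -0.3415, 0.0137]
tcp_rot: [0.133, 0.691, -0.136, 0.697]
force: [-0.4, 0.8, -2.1]
grip_width: 0.0633
```

Run:
```python
from h import *
todo([.48,-.34,.0064],T_UP)
im=env.capture("scene");cv2.imwrite("pics/scene18.png",cv2.resize(im[150:270,80:230,::-1],None,fx=5,fy=5,interpolation=cv2.INTER_CUBIC))
```

```text
t 35.425 tcp [ 0.4831 -0.3415  0.0137] j [-0.7615  0.4562  1.6495 -0.      1.027  -0.3779] grip 0.0633 F [-0.3661  0.8485 -2.0864]
 turn units [-0.0127  0.0791  0.0316]  shift units now-frame [ 0.2915  0.0088 -0.1412]  goal-frame [ 0.2926  0.008  -0.1388]
```

View pics/scene18.png

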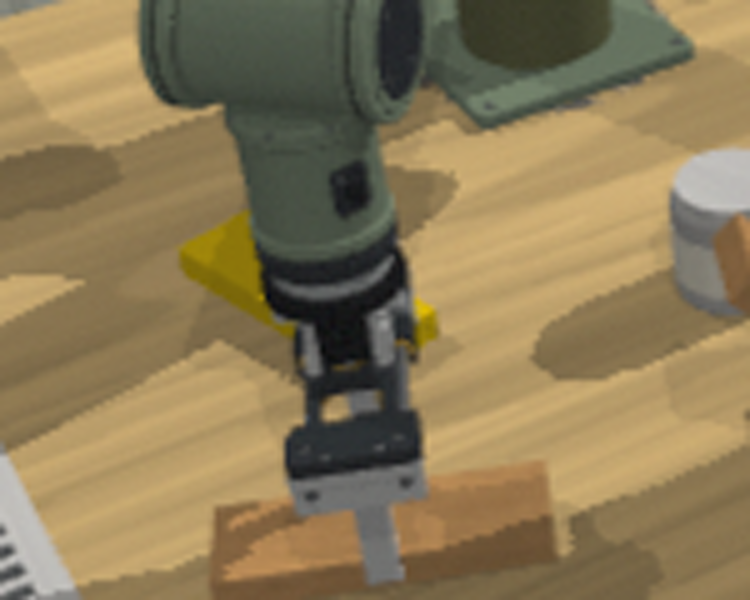

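Request:
{"method": "servo_tool", "body": {
  "increments": [
    [0.12,0,0,0,0.08,0,1],
    [0.1,0,0,0,0,0,1],
    [0.05,0,0,0,0,0,1],
    [0,0,0,0,0,0,1]
  ]
}}

```text
time: 35.98
tool_pos: [0.4828, -0.3412, 0.0066]
tcp_rot: [0.134, 0.695, -0.136, 0.694]
force: [-0.5, 0.5, -2.2]
grip_width: 0.0634
```

Request:
{"method": "servo_tool", "body": {
  "increments": [
    [0.04,0,0,0,0,0,1],
    [0.03,0,0,0,0,0,1],
    [0,0,0,0,0,0,1]
  ]
}}

```text
time: 36.35
tool_pos: [0.483, -0.3414, 0.0056]
tcp_rot: [0.134, 0.694, -0.136, 0.694]
force: [-1.9, 0.2, 3.9]
grip_width: 0.0638
```

Contact; release, retreat upward.

Request:
{"method": "servo_tool", "body": {
  "increments": [
    [0,0,0,0,0,0,0],
    [0,0,0,0,0,0,0],
    [0,0,0,0,0,0,0],
    [0,0,0,0,0,0,0],
    [-0.4,0,0,0,0,0,0],
    [-0.8,0,0,0,0,0,0],
    [-1,0,0,0,0,0,0],
    [-1,0,0,0,0,0,0],
    [-1,0,0,0,0,0,0],
    [-1,0,0,0,0,0,0],
    [-1,0,0,0,0,0,0],
    [0,0,0,0,0,0,0]
  ]
}}

```text
time: 37.85
tool_pos: [0.485, -0.3426, 0.1642]
tcp_rot: [0.132, 0.692, -0.137, 0.696]
force: [-0.4, 0.9, -0.4]
grip_width: 0.094
```

Run:
```python
from h import *
st=env.get_state();print(st["time"],st["tool_pos"],st["force"],st["grip_width"])
A=env.capture("scene");B=env.capture("top")
cv2.imwrite("pics/scene19.png",A[:,:,::-1]);cv2.imwrite("pics/top19.png",B[:,:,::-1])
cv2.imwrite("pics/cs19.png",cv2.resize(A[170:270,215:315,::-1],None,fx=6,fy=6,interpolation=cv2.INTER_CUBIC))
im=cv2.resize(B[110:210,235:365,::-1],None,fx=6,fy=6,interpolation=cv2.INTER_CUBIC)
for x in(-.032,.032):
  for a in(0,.192):
    u,v=proj("top",ab2(x,a,.022)+[.001,.001,0]);cv2.drawMarker(im,(int((u-235+.5)*6),int((v-110+.5)*6)),(0,255,0),cv2.MARKER_CROSS,10,1)
cv2.imwrite("pics/ct19.png",im)
```

```text
37.85 [ 0.485  -0.3426  0.1642] [-0.3789  0.8789 -0.4324] 0.09399001059966682
```

View pics/scene19.png

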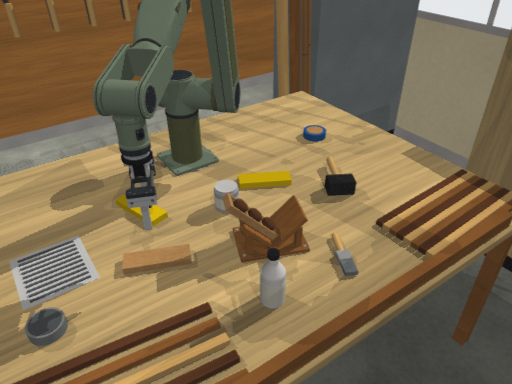

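View pics/cs19.png

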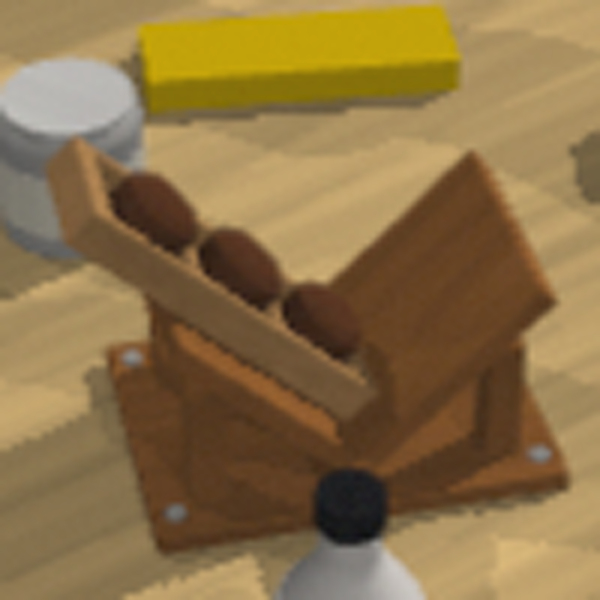

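View pics/ct19.png

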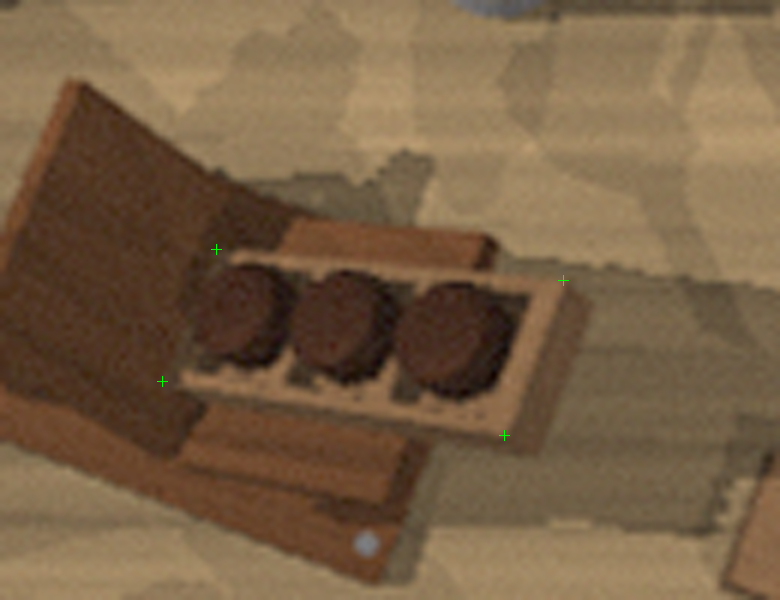

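View pics/top19.png

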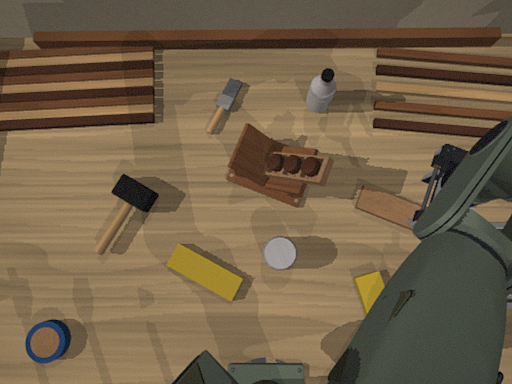

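Run:
```python
from cell import env
print(env.close_job())
```

```text
the job is handed in; nothing more can be done
None
```

The three feet are turned over. They lie upside down in the formerly empty tray on the cradle's -y slope, and the emptied tray lies face-down on the bench. I handed the job in at about 38 s of the 72 s allowed, and the hand-in reports no verdict.

- **What I did:** I laid the brown empty tray face-down on the loaded one, and the edges looked matched in the pictures. I then pinched the pair at its upper end across the width, tipped it 90° in the air and set it on the -y slope. Finally I gripped only the upper tray, lifted it off and laid it on the bench near (0.48, -0.34).
- **Filled tray:** The upper end lies within about 2 mm of where it should be. The lower end is in shadow, and its visible edge showed about 5 mm off. I put that down to the shadow and did not confirm it; the tolerance there is 15 mm.
- **Feet:** All three show in their pockets in both views.
- **Bystanders and gripper:** The mallet, bottle, tin and brush look unmoved. The gripper is open and about 14 cm clear above the laid-down tray.
- **Disagreement:** The two cameras' positions differed by 3–4 mm. I used the top view, shifted about 1 mm to agree with the first grasp.

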